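Clamp a strap-end punch in the honing stand

ROBOT

A 7-joint arm with a two-finger parallel gripper is mounted at the origin on the work surface. World frame = base frame: x ahead of the robot, y to its left, z up, the work surface at z = 0. Lengths are in m, angles in rad, forces in N, time in s.
With the tool pointing down it reaches from about 0.4 to 0.85 m from the base axis. Payload 4.4 kg.
Tool frame: the origin (TCP) lies midway between the tips of the shut fingers; the grasp point (between the pads) lies 19 mm behind it; z points along the fingers, x is the direction in which the jaws open and shut, and the axes are right-handed (so a half turn about z gives the same grasp; the last joint's range is limited). The gripper opens to 94 mm and grips with 3 to 60 N. Pads are 16 mm wide; open, the fingers measure 119 mm over their backs; the gripper's body (75 mm by 177 mm) begins 78 mm behind the grasp point.
Start: joints at [1.154, 0.628, 0.038, 1.517, -0.027, 0.996, -0.02], TCP at [0.223, -0.61, 0.205] pointing down, gripper open.
Joint ranges: [-3.06, 3.06], [-0.37, 2.12], [-1.25, 1.32], [0.18, 2.47], [-1.1, 4.24], [0.23, 1.98], [-2.94, 2.94]. Speed limits (rad/s): [2.57, 2.57, 3.14, 3.14, 3.14, 3.14, 3.14].

INTERFACE

Orientations are given as a unit quaternion [x, y, z, w].
In Python, from station import robot gives the robot as it stands. The module is installed in compiled form; this text tells all that it offers.
- The arm moves only by the tool carry_out, never from a script. Its argument "motion" is a list of rows, each a list of 6 numbers: the shift along the world's x, y, z normalised to -1 to 1, where 1 is 500 mm, then the turn, a rotation vector about the world's x, y, z normalised to -1 to 1, where 1 is 10 degrees. A call has 1 to 8 rows; each row shifts and turns the pose as measured when the row begins; what a row does not reach is not made up. A row lasts 1/8 s, in which the tool goes at most 62.5 mm and 10.7 degrees, less where a joint would pass 70% of its speed; a pose out of reach is approached as far as the arm can. A call with a number of a shift or a turn outside -1 to 1 is refused whole. A call with a gripper value outside its range is refused whole. "hand" is the gripper's target within -1 to 1 (fully open at 1, half-way at 0, shut at -1), set as the call begins (left out, the last holds). The fingers move at their own pace and stop on an object; the grip force is fixed at half the most. Time passes only in rows, so rows that do not move let the fingers close. It gives the time, the measured TCP pose, the force and the opening at its end, in the units of the state.
- robot.get_state(): the state, without advancing time (a new reading comes with each control period).
- robot.capture(name): name is "scene" or "top"; returns the picture (400x640x3 uint8, red, green, blue); there is no depth.
- robot.camera_info(name): a dict with "fx", "fy", "cx", "cy" (pixels), "rvec" (rotation vector, rad) and "tvec" (3), from world to camera coordinates, as OpenCV has them. Camera axes: x right, y down, z forward; pixel columns grow to the right and rows downward; lengths in m; the calibration is good to about 2 mm. A picture is of the moment at which its call begins. camera_info takes no time and is no camera call.
- robot.sign_off(): hands the job in, once; it reports no verdict.
The state is a dict: "time_s": time; "q": joint angles; "joint_vel": joint speeds; "joint_torque": joint torques, N m; "ee_pos": TCP position; "ee_rot": TCP orientation; "ft_force": force on the tool from outside, world axes, zero at the start; "moment": the same for the moment, N m; "gripper_width": opening from 0.0 (shut) to 1.0 (fully open).
Only numpy, scipy, OpenCV 4.12 (cv2) and the standard library are available. Lean on these libraries where they do the work, as an engineer would, in place of code of your own. Each camera call takes 0.05 s, during which the arm holds its last target.

TASK

The strap-end punch is due for honing: slide it along the bed of the honing stand, blunt struck end first, under the clamp until it sits squarely home against both the end stop and the side fence, pushing gently so that the stop is not rammed. Then turn the black ratchet knob clockwise until the clamp bites and the ratchet slips, give it two or three clicks, no more than five, and leave the punch clamped with the knob let go. Do not disturb the other things on the bench.

Things in the scene. Friction and masses are not known exactly. Their poses are not given: they have to be found in the camera images.
- stand: Honing stand: grey cast C-frame bolted to the bench. Origin on the bench straight below the screw axis; x = direction in which the punch slides in, z up. Foot plate x -117 to 93, y -52 to 52 mm, 18 mm high. Steel bed x -115 to 25 mm, 44 mm wide, top 30 mm above the bench, open at its front end. Column x 31 to 83 mm, 168 mm high, carries an arm (34 mm wide, top at 167 mm) to the head.
- seat (a point): Where the punch's centre (half-way up) lies when it is home: in the stand x = -57.5 mm, y = 0, 39 mm above the bench. Axes as the stand's; the punch's x axis then points along them. Coming in, the punch must lie on the bed (39 mm) before its struck end passes under the pad, 35 mm from the stop.
- fence (a point): Middle of the inner face of the side fence (in the stand x = -5 mm, y = -9 mm, 36 mm above the bench). The fence is a low steel wall on the bed's -y side, 60 mm long (x -35 to 25 mm), 8 mm thick, 12 mm high above the bed; it stands on the stand's -y side and its face looks along +y. It cannot move.
- head (a point): Centre of the underside of the clamp head, 97 mm above the bench on the screw axis. The head is a grey upright cylinder, 36 mm diameter, up to 172 mm. A gripper holding the front of the shank clears the head and arm; one holding the punch at its middle would hit the head as the punch goes home.
- stop: End stop, a dark steel block 30 mm wide and 16 mm high on the bed; origin at the foot of its face, centre (x = 25 mm in the stand, 30 mm above the bench). The face looks along the stand's -x. Rigid: it takes a light push, not a blow (40 N is too much).
- pad: Foot of the clamp's quill, a grey disc of 21 mm diameter that presses on the shank 25 mm from the stop; origin at the centre of its underside. It does not turn; it sinks 16 mm for each clockwise turn of the screw. At the start it stands 3 to 6 mm above the top of a punch lying on the bed.
- screw: Aluminium index collar on the screw, 50 mm diameter, 6 mm thick, below the knob, with a black line along its own x; origin on the screw axis 174 mm above the bench, z up. It turns with the screw; do not grip the collar, that bypasses the ratchet. The thread drags with about 0.28 N m and stays where it is left.
- knob_grip (a point): Centre of the ratchet knob at the height to grip, on the screw axis, 206 mm above the bench. Black, fluted, round, 44 mm diameter, 188 to 222 mm above the bench; it keeps this height and turns without end. Clockwise from above tightens. Up to its set torque, knob and screw turn as one; soon after the pad bites (0.1 to 0.5 rad) it slips and clicks.
- knob_mark (a point): Point in the knob under its white line, 15 mm from the axis, 205 mm up; x points outwards along the line, z up. At the start the white line stands over the collar's black line; each click leaves it 0.393 rad further clockwise of it (16 clicks a turn). In each click the resisting torque climbs to about 0.38 N m (far less when held still), then flips sign as the knob snaps ahead.
- punch_center (a point): Centre of the strap-end punch, half-way up (9 mm above what it lies on); z up, x towards the blunt struck end (82.5 mm away), which goes to the stop. Hold it across the shank, 18 mm wide, at about x = -20 mm, not on the shoulder.
- punch: The same punch: dark forged steel, 165 mm long, loose, about 0.33 kg, lying flat; origin under its centre, axes as at punch_center. Square shank 18 by 18 mm from the struck end (x = 82.5 mm) to x = -35 mm, then a shoulder 30 mm wide to x = -53 mm and an arched cutting edge 40 mm wide and 18 mm high to x = -82.5 mm.
- creaser: Bystander: creasing tool with a turned light wooden handle and a thin steel end, 170 mm long, 28 mm thick, lying about 130 mm to one side of the punch, left or right; origin under its middle.
- whetstone: Bystander: grey whetstone on a wooden holder, 230 by 90 mm, 40 mm high; origin under its centre.
- wax_tin: Bystander: round closed tin, 75 mm diameter, 27 mm high; origin under its centre.
Mind the look-alikes: they are no part of the job. There is more than one size of the punch; the one meant has the size given above.

How it is judged:
By the outcome, as a careful person would: the job done as asked, in the order asked, and still so for the second after the job is handed in, with the robot touching nothing.
It also fails if it takes over 72 s, if anything falls off the work surface, if the arm or the gripper's body presses on something with over 40 N, if the wrist force passes 120 N, or if a joint passes its speed limit or range.

## Working session

There is one attempt and no reset: what is moved stays moved. The work goes in short steps, Python scripts to look and compute and a tool call to move; the robot and the scene stay as the last step left them, time stands still between calls to the robot, and variables do not carry over. Pictures are saved under pics/ and viewed, and the job is handed in when it is done.

Besides the shell and the picture viewer there is one more tool, called after "Request:" by a JSON object that holds its "api" and its "payload", one argument or row to a line. carry_out: Moves the arm, as the interface text tells. Scaled input: -1 to 1 covers 500 mm each way for a shift and 10 degrees each way for a turn. Its arguments: {"type":"object","properties":{"motion":{"type":"array"},"hand":{"type":"number"}},"required":["motion"]}

```bash
ls; mkdir -p pics; python3 - <<'E'
from station import robot
import cv2
s=robot.get_state(); print(s)
for n in("scene","top"):
    im=robot.capture(n); cv2.imwrite(f"pics/{n}0.png",im[:,:,::-1]); print(n,robot.camera_info(n))
E
```

```text
pics
{'time_s': 0.0, 'q': array([ 1.15421051,  0.6293144 ,  0.03846228,  1.51835904, -0.02702456,
        0.99631647, -0.01996112]), 'joint_vel': array([ 0.00061806,  0.00010192, -0.0016311 ,  0.00046479,  0.00212207,
        0.00132485,  0.00030735]), 'joint_torque': array([ 4.73639670e-05, -5.49717772e+01,  1.14309389e+00, -1.86628693e+01,
       -5.23434416e-02,  2.37072702e-02,  1.62120318e-04]), 'ee_pos': array([ 0.22315516, -0.60977775,  0.20457794]), 'ee_rot': array([ 8.19647302e-01, -5.72867714e-01, -7.74093299e-04, -5.32245641e-04]), 'ft_force': array([ 0.180442  , -0.48217081, -0.34291618]), 'moment': array([-0.01096652, -0.01000438,  0.00982755]), 'gripper_width': 1.001177834952309}
scene {'fx': 398.7204022145775, 'fy': 398.7204022145775, 'cx': 311.69772757356725, 'cy': 199.23139582548473, 'rvec': array([ 2.06418839,  0.68074907, -0.37379249]), 'tvec': array([-0.45832774, -0.02367546,  1.47289596])}
top {'fx': 510.9093317279997, 'fy': 510.9093317279997, 'cx': 313.0152960472183, 'cy': 198.1498135849258, 'rvec': array([ 2.18975052, -2.18912779,  0.10139893]), 'tvec': array([0.05165351, 0.55433015, 1.46899451])}
```

View pics/scene0.png

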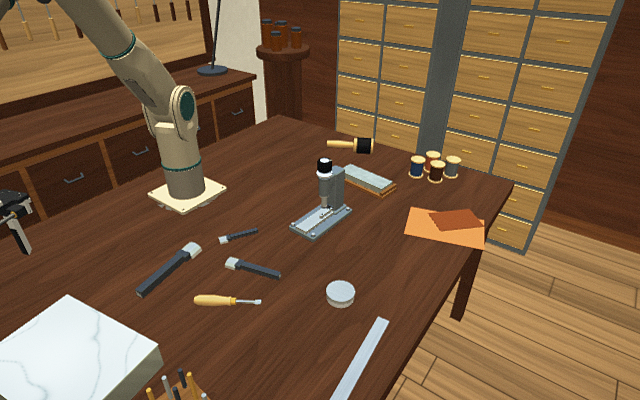

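View pics/top0.png

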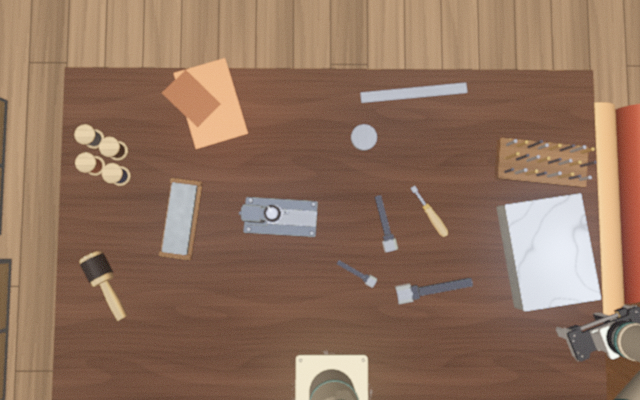

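The top picture shows three punch-like tools: at (386,223), a small one at (357,273) and a large one at (435,290). The stand is at (280,216) with its knob at (272,213). Next I'll measure their sizes.

```bash
cat > h.py <<'E'
import numpy as np, cv2
from station import robot
def cam(n):
    c=robot.camera_info(n); K=np.array([[c['fx'],0,c['cx']],[0,c['fy'],c['cy']],[0,0,1]])
    return K,np.array(c['rvec']),np.array(c['tvec'])
def p2w(n,uv,z):
    K,r,t=cam(n);R=cv2.Rodrigues(r)[0];C=-R.T@t
    d=R.T@np.linalg.inv(K)@np.array([uv[0],uv[1],1.]);return C+d*(z-C[2])/d[2]
def w2p(n,P):
    K,r,t=cam(n);return cv2.projectPoints(np.atleast_2d(np.array(P,float)),r,t,K,None)[0][:,0]
def crop(im,x0,y0,x1,y1,s,f):
    cv2.imwrite(f,cv2.resize(im[y0:y1,x0:x1],None,fx=s,fy=s,interpolation=cv2.INTER_CUBIC))
E
python3 - <<'E'
from h import *
T=cv2.imread("pics/top0.png")
for a,b in(((378,195),(391,251)),((338,262),(375,284)),((397,296),(473,282))):
    A=p2w("top",a,.018);B=p2w("top",b,.018);print(A,B,np.linalg.norm(A-B))
crop(T,330,170,480,310,5,"pics/c1.png")
crop(T,230,180,330,250,8,"pics/c2.png")
S=cv2.imread("pics/scene0.png")
crop(S,210,220,310,290,8,"pics/c3.png")
crop(S,280,150,360,245,6,"pics/c4.png")
E
```

```text
[ 0.56396869 -0.13862467  0.018     ] [ 0.40071414 -0.17482521  0.018     ] 0.1672200008564269
[ 0.36912193 -0.02055201  0.018     ] [ 0.30584896 -0.12732088  0.018     ] 0.12410906506752399
[ 0.27144183 -0.19062468  0.018     ] [ 0.31110775 -0.41208887  0.018     ] 0.22498837984070894
```

View pics/c1.png

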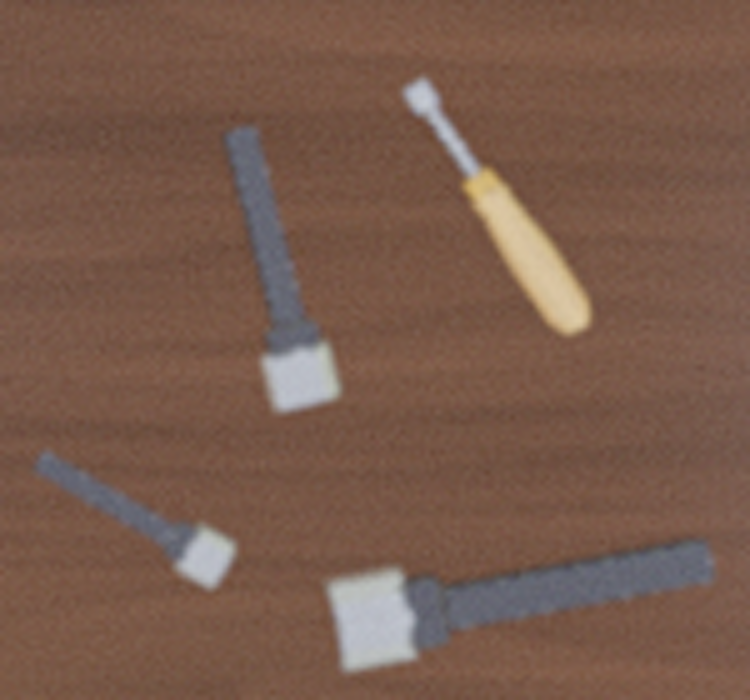

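View pics/c2.png

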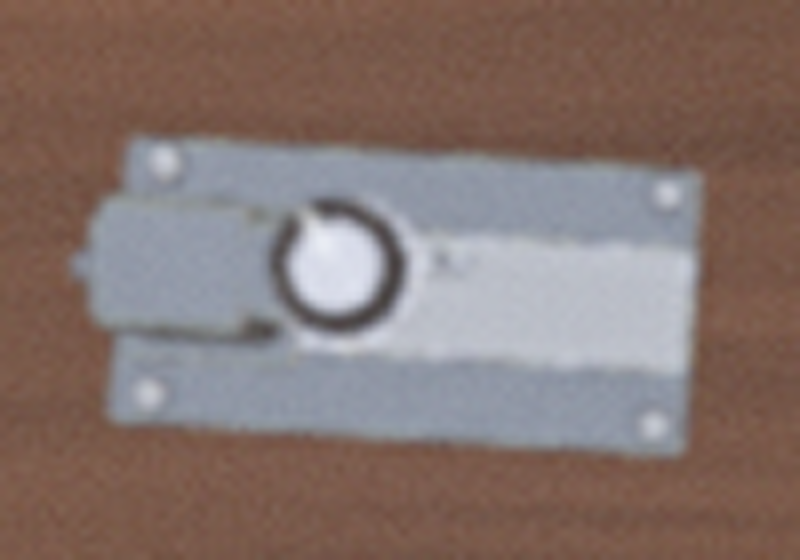

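View pics/c4.png

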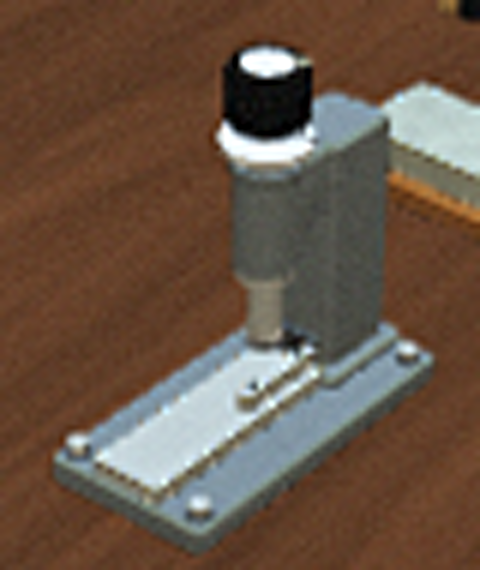

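The target is the middle punch at (386,223): its length measures about 167 mm, against 124 mm for the small one at (357,273) and 225 mm for the large one at (435,290). The creaser is at (430,211). In the close crop the shank points up-image and the pale cutting edge is at the bottom. Next I'll fit the poses.

```bash
cat > fit.py <<'E'
from h import *
from scipy.optimize import least_squares
import sys
def blurred_poly(n,polys,roi,ss=8):
    x0,y0,x1,y1=roi; m=np.zeros(((y1-y0)*ss,(x1-x0)*ss),np.uint8)
    for P in polys:
        uv=w2p(n,P); q=((uv-[x0,y0]+.5)*ss-.5)
        h=cv2.convexHull(np.round(q*16).astype(np.int32)); cv2.fillConvexPoly(m,h,255,shift=4)
    return cv2.resize(m,(x1-x0,y1-y0),interpolation=cv2.INTER_AREA)/255.
def box(x0,x1,y0,y1,z0,z1): return np.array([[x,y,z] for x in(x0,x1) for y in(y0,y1) for z in(z0,z1)])
def tf(P,p): c,s=np.cos(p[2]),np.sin(p[2]); return np.c_[p[0]+c*P[:,0]-s*P[:,1],p[1]+s*P[:,0]+c*P[:,1],P[:,2]]
PUNCH=[box(-.035,.0825,-.009,.009,0,.018),box(-.053,-.035,-.015,.015,0,.018),box(-.0825,-.053,-.02,.02,0,.018)]
STAND=[box(-.117,.093,-.052,.052,0,.018)]
def mask(im,roi):
    x0,y0,x1,y1=roi; c=im[y0:y1,x0:x1].astype(float)
    sat=(c[:,:,2]-c[:,:,0]) # red - blue : wood high
    return sat
def fit(im,n,polys,p0,roi,other=None):
    s=mask(im,roi); bg=np.percentile(s,85)
    obj=np.clip(1-s/np.median(s[s>bg*.6]),0,1)
    from scipy.optimize import minimize
    def cost(p):
        m=blurred_poly(n,[tf(P,p) for P in polys],roi); return ((m-obj)**2).sum()
    best=minimize(cost,p0,method='Nelder-Mead',options=dict(initial_simplex=np.array([p0,np.add(p0,[.006,0,0]),np.add(p0,[0,.006,0]),np.add(p0,[0,0,.08])]),xatol=1e-5,fatol=1e-3))
    return best.x,best.fun,obj
E
python3 - <<'E'
from fit import *
T=cv2.imread("pics/top0.png");S=cv2.imread("pics/scene0.png")
x,f,o=fit(T,"top",PUNCH,[.482,-.157,.21],(368,186,404,258)); print("punch top",x,f,o.sum())
print(w2p("scene",tf(np.array([[-.0825,0,0],[.0825,0,0]]),x)))
x2,f,o=fit(S,"scene",PUNCH,x,(218,250,288,284)); print("punch scene",x2,f)
for n in("top",):
    c=[p2w("top",((a+.5)/8-.5+230,(b+.5)/8-.5+180),.018)[:2] for a,b in((130,138),(703,172),(686,455),(110,420))]
    c=np.array(c);print(c);L=np.array([[93,-52],[-117,-52],[-117,52],[93,52]])/1e3
    lc=L-L.mean(0);cc=c-c.mean(0);th=np.arctan2((lc[:,0]*cc[:,1]-lc[:,1]*cc[:,0]).sum(),(lc*cc).sum())
    R=np.array([[np.cos(th),-np.sin(th)],[np.sin(th),np.cos(th)]]);print("stand corners",c.mean(0)-R@L.mean(0),th)
p0=[*(c.mean(0)-R@L.mean(0)),th]
xs,f,o=fit(T,"top",STAND,p0,(238,190,325,244));print("stand top",xs,f,o.sum())
print(p2w("top",((335+.5)/8-.5+230,(266+.5)/8-.5+180),.222))
np.save("p.npy",x);np.save("s.npy",xs)
E
```

```text
punch top [ 0.48260967 -0.15789766  0.2377175 ] 13.872634371395616 556.34
[[228.24148128 263.18098977]
 [279.26163394 278.97119609]]
punch scene [ 0.4813166  -0.15589225  0.24563316] 43.15550121351844
[[0.55828565 0.24780697]
 [0.54602345 0.03884748]
 [0.44297287 0.04512425]
 [0.45568768 0.25404023]]
stand corners [0.50146087 0.15843321] 1.5108888167202825
stand top [0.50189607 0.15972337 1.51024941] 86.8594738900045 2766.4130434782605
[0.50173189 0.15942797 0.222     ]
```

View pics/c3.png

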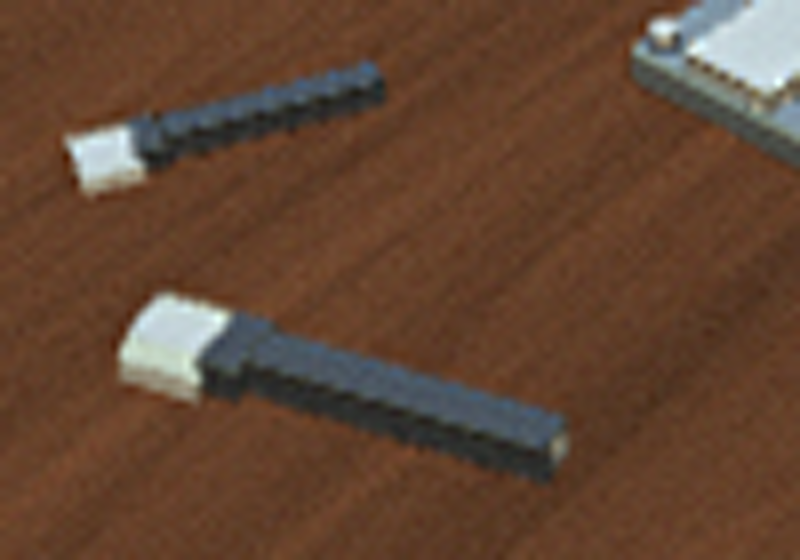

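```bash
python3 - <<'E'
from h import *
print(p2w("scene",((268+.5)/6-.5+280,(62+.5)/6-.5+150),.222))
for a,b in(((55,457)),((200,540)),((433,352))):
    print(p2w("scene",((a+.5)/6-.5+280,(b+.5)/6-.5+150),.018))
xs=np.load("s.npy");c,s=np.cos(xs[2]),np.sin(xs[2])
for l in((-.117,.052),(-.117,-.052),(.093,-.052)): print(xs[0]+c*l[0]-s*l[1],xs[1]+s*l[0]+c*l[1])
p=[.482,-.157,.24];print("grasp",p[0]-.02*np.cos(p[2]),p[1]-.02*np.sin(p[2]))
from scipy.spatial.transform import Rotation as R
st=robot.get_state();M=R.from_quat(st['ee_rot']).as_matrix();print(np.degrees(np.arctan2(M[1,0],M[0,0])))
E
```

```text
[0.49935562 0.16190232 0.222     ]
[0.4450567  0.04705045 0.018     ]
[0.54864877 0.03658562 0.018     ]
[0.55473689 0.24988657 0.018     ]
0.4429116967856346 0.04608427401351302
0.546721126692022 0.039791241158772125
0.5594282122640949 0.24940643616205435
grasp 0.4625732405029594 -0.1617540525285427
-69.8993988693686
```

Request:
{"api": "carry_out", "payload": {
  "motion": [
    [0.05, 0.1, 0, 0, 0, -0.08],
    [0.05, 0.1, 0, 0, 0, -0.08],
    [0.05, 0.1, 0, 0, 0, -0.08],
    [0.05, 0.1, 0, 0, 0, -0.08],
    [0.05, 0.1, 0, 0, 0, -0.08],
    [0.05, 0.1, 0, 0, 0, -0.08],
    [0.05, 0.1, 0, 0, 0, -0.08],
    [0.05, 0.1, 0, 0, 0, -0.08]
  ],
  "hand": 0.2
}}

```text
time_s: 1.1
ee_pos: [0.4234, -0.2003, 0.2019]
ee_rot: [0.782, -0.623, -0.002, 0.0]
ft_force: [0.5, 0.0, 0.5]
gripper_width: 0.603
```

Request:
{"api": "carry_out", "payload": {
  "motion": [
    [0.04, 0.04, -0.06, 0, 0, 0.05],
    [0.04, 0.036, -0.06, 0, 0, 0.05],
    [0, 0, -0.08, 0, 0, 0],
    [0, 0, 0, 0, 0, 0]
  ]
}}

```text
time_s: 1.6
ee_pos: [0.4672, -0.1549, 0.0997]
ee_rot: [0.791, -0.612, -0.001, -0.001]
ft_force: [0.2, -0.0, -0.1]
gripper_width: 0.6
```

```bash
cat > st.py <<'E'
from h import *
from scipy.spatial.transform import Rotation as R
def show(name=None,view=None):
    s=robot.get_state();M=R.from_quat(s['ee_rot']).as_matrix()
    print("t",s['time_s'],"p",s['ee_pos'].round(4),"yaw",np.degrees(np.arctan2(M[1,0],M[0,0])).round(2),"z",M[:,2].round(4),"F",s['ft_force'].round(1),"M",s['moment'].round(3),"w",(s['gripper_width']*94).round(1),"q",s['q'].round(2))
    return s
if __name__=="__main__": show()
E
python3 - <<'E'
from st import *
show()
for n,r in(("top",(330,170,450,290)),("scene",(190,200,310,290))):
    im=robot.capture(n)[:,:,::-1]; cv2.imwrite(f"pics/{n}1.png",im); crop(im,*r,5,f"pics/{n}1c.png")
E
```

```text
Traceback (most recent call last):
  File "st.py", line 5, in show
    print("t",s['time_s'],"p",s['ee_pos'].round(4),"yaw",np.degrees(np.arctan2(M[1,0],M[0,0])).round(2),"z",M[:,2].round(4),"F",s['ft_force'].round(1),"M",s['moment'].round(3),"w",(s['gripper_width']*94).round(1),"q",s['q'].round(2))
                                                                                                                                                                                    ^^^^^^^^^^^^^^^^^^^^^^^^^^^^^
AttributeError: 'float' object has no attribute 'round'
```

```bash
sed -i "s/(s\['gripper_width'\]\*94).round(1)/round(s['gripper_width']*94,1)/; s/s\['ee_pos'\]/np.array(s['ee_pos'])/" st.py; python3 - <<'E'
from st import *
show()
for n,r in(("top",(330,170,450,290)),("scene",(190,200,310,290))):
    im=robot.capture(n)[:,:,::-1]; cv2.imwrite(f"pics/{n}1.png",im); crop(im,*r,5,f"pics/{n}1c.png")
E
```

```text
t 1.6 p [ 0.4672 -0.1549  0.0997] yaw -75.42 z [-4.0e-04  3.8e-03 -1.0e+00] F [ 0.2 -0.  -0.1] M [ 0.024 -0.007 -0.018] w 56.4 q [ 0.26  0.57  0.02  2.05 -0.02  0.52 -1.03]
```

View pics/scene1c.png

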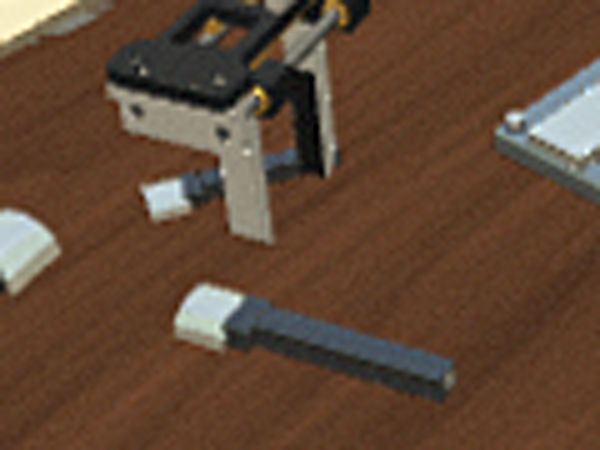

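The scene view shows the open fingers (tips near (235,245) and (255,233) in the full image) above and slightly ahead of the shank. I'll correct a few mm and go down.

Request:
{"api": "carry_out", "payload": {
  "motion": [
    [-0.009, -0.014, -0.06, 0, 0, -0.07],
    [0, 0, -0.06, 0, 0, 0],
    [0, 0, -0.03, 0, 0, 0],
    [0, 0, 0, 0, 0, 0]
  ]
}}

```text
time_s: 2.2
ee_pos: [0.4703, -0.1671, 0.0324]
ee_rot: [0.786, -0.618, 0.008, -0.005]
ft_force: [-0.0, 0.1, -0.8]
gripper_width: 0.6
```

```bash
python3 - <<'E'
from st import *
show()
for n,r in(("top",(330,170,450,290)),("scene",(190,200,310,290))):
    im=robot.capture(n)[:,:,::-1]; cv2.imwrite(f"pics/{n}2.png",im); crop(im,*r,5,f"pics/{n}2c.png")
E
```

```text
t 2.2 p [ 0.4703 -0.1671  0.0324] yaw -76.4 z [ 0.0189 -0.0028 -0.9998] F [-0.   0.1 -0.8] M [-0.032  0.021 -0.045] w 56.4 q [ 0.28  0.69  0.01  2.09 -0.03  0.34 -1.02]
```

View pics/scene2c.png

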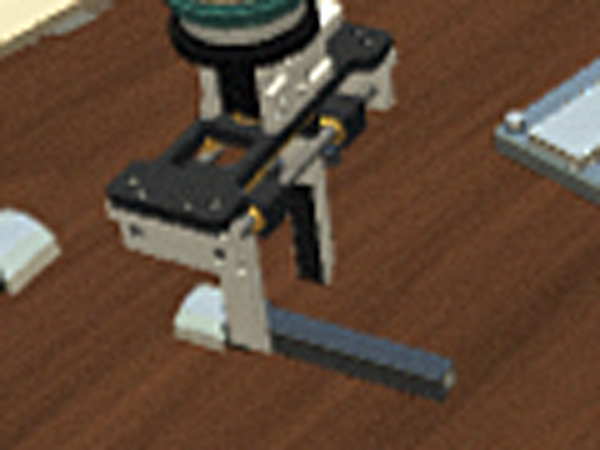

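View pics/top2c.png

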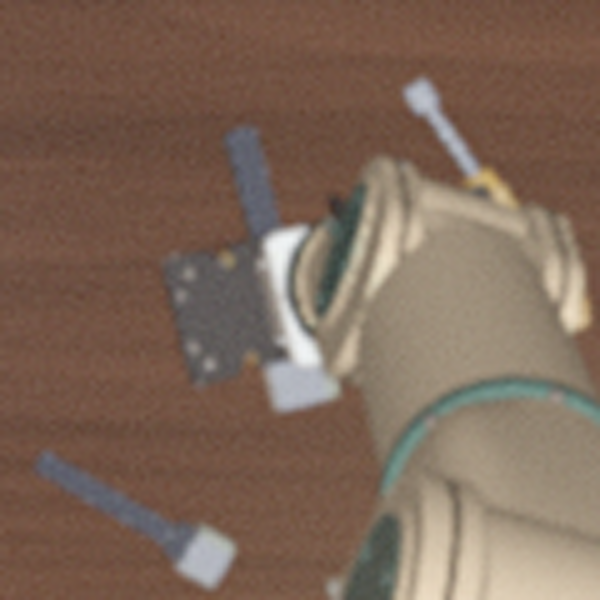

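Request:
{"api": "carry_out", "payload": {
  "motion": [
    [-0.016, 0.01, -0.02, 0.016, 0.1, 0.03],
    [0, 0, -0.02, 0, 0, 0],
    [0, 0, 0, 0, 0, 0]
  ]
}}

```text
time_s: 2.68
ee_pos: [0.4637, -0.1618, 0.0135]
ee_rot: [0.788, -0.616, 0.002, -0.001]
ft_force: [1.0, -0.5, 0.3]
gripper_width: 0.599
```

```bash
python3 st.py
```

```text
t 2.675 p [ 0.4637 -0.1618  0.0135] yaw -76.03 z [ 4.8e-03 -9.0e-04 -1.0e+00] F [ 1.  -0.5  0.3] M [-0.021 -0.004  0.032] w 56.3 q [ 0.27  0.73  0.01  2.1  -0.03  0.3  -1.02]
```

Request:
{"api": "carry_out", "payload": {
  "motion": [
    [-0.002, 0, -0.012, 0.005, 0.03, 0],
    [0, 0, -0.007, 0, 0, 0],
    [0, 0, 0, 0, 0, 0]
  ]
}}

```text
time_s: 3.05
ee_pos: [0.4628, -0.1618, 0.0033]
ee_rot: [0.788, -0.616, -0.0, 0.0]
ft_force: [0.2, 0.4, -0.2]
gripper_width: 0.599
```

```bash
python3 st.py
```

```text
t 3.05 p [ 0.4628 -0.1618  0.0033] yaw -76.02 z [-9.e-04  0.e+00 -1.e+00] F [ 0.2  0.4 -0.2] M [0.027 0.011 0.064] w 56.3 q [ 0.27  0.75  0.01  2.1  -0.03  0.29 -1.02]
```

Request:
{"api": "carry_out", "payload": {
  "motion": [
    [0, 0, 0, 0, 0, 0],
    [0, 0, 0, 0, 0, 0],
    [0, 0, 0, 0, 0, 0],
    [0, 0, 0, 0, 0, 0]
  ],
  "hand": -1
}}

```text
time_s: 3.55
ee_pos: [0.463, -0.162, 0.0035]
ee_rot: [0.788, -0.616, -0.0, 0.0]
ft_force: [-0.3, -0.4, 0.0]
gripper_width: 0.213
```

```bash
python3 st.py
```

```text
t 3.55 p [ 0.463  -0.162   0.0035] yaw -76.03 z [-2.e-04 -2.e-04 -1.e+00] F [-0.3 -0.4  0. ] M [ 0.021 -0.009 -0.006] w 20.0 q [ 0.27  0.75  0.01  2.1  -0.03  0.29 -1.02]
```

Request:
{"api": "carry_out", "payload": {
  "motion": [
    [0, 0, 0, 0, 0, 0],
    [0, 0, 0.02, 0, 0, 0],
    [0, 0, 0.05, 0, 0, 0],
    [0, 0, 0.06, 0, 0, 0],
    [0, 0, 0.06, 0, 0, 0],
    [0, 0, 0, 0, 0, 0]
  ]
}}

```text
time_s: 4.3
ee_pos: [0.4603, -0.1614, 0.1015]
ee_rot: [0.788, -0.616, -0.002, 0.001]
ft_force: [0.8, 0.3, -2.6]
gripper_width: 0.188
```

```bash
python3 - <<'E'
from st import *
show()
for n,r in(("top",(330,170,450,290)),("scene",(190,200,310,290))):
    im=robot.capture(n)[:,:,::-1]; cv2.imwrite(f"pics/{n}3.png",im); crop(im,*r,5,f"pics/{n}3c.png")
E
```

```text
t 4.3 p [ 0.4603 -0.1614  0.1015] yaw -76.05 z [-0.0046  0.001  -1.    ] F [ 0.8  0.3 -2.6] M [0.01  0.005 0.034] w 17.6 q [ 0.26  0.56  0.02  2.06 -0.02  0.52 -1.02]
```

View pics/scene3c.png

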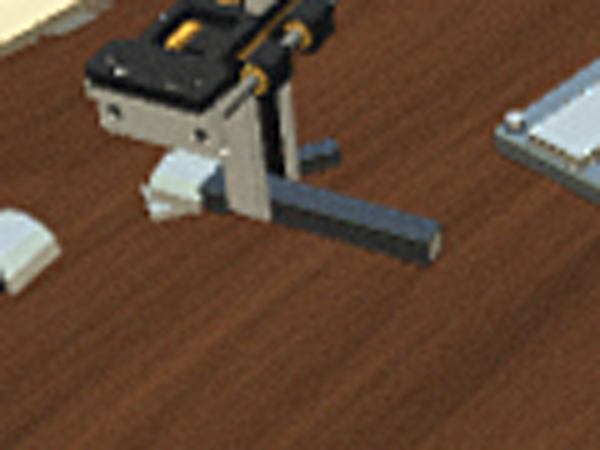

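The punch is held level between the fingers (crop around (250,205)). Next I'll swing it to the front of the stand.

Request:
{"api": "carry_out", "payload": {
  "motion": [
    [0.006, 0.03, 0, 0, 0, 0.4],
    [0.007, 0.04, 0, 0, 0, 0.8],
    [0.007, 0.04, 0, 0, 0, 0.8],
    [0.007, 0.04, 0, 0, 0, 0.8],
    [0.007, 0.04, 0, 0, 0, 0.8],
    [0.007, 0.04, 0, 0, 0, 0.8],
    [0.007, 0.04, 0, 0, 0, 0.8],
    [0.007, 0.03, 0, 0, 0, 0.8]
  ]
}}

```text
time_s: 5.4
ee_pos: [0.4796, 0.0032, 0.0899]
ee_rot: [0.994, -0.11, -0.011, 0.006]
ft_force: [0.4, -0.7, -3.0]
gripper_width: 0.191
```

```bash
python3 st.py
```

```text
t 5.4 p [0.4796 0.0032 0.0899] yaw -12.66 z [-0.0241 -0.0097 -0.9997] F [ 0.4 -0.7 -3. ] M [-0.104 -0.06  -0.004] w 18.0 q [ 0.1   0.59 -0.25  2.06  0.28  0.54 -0.57]
```

Request:
{"api": "carry_out", "payload": {
  "motion": [
    [0.01, -0.004, 0, 0.03, -0.07, 0.5],
    [0.008, -0.004, 0, 0.026, -0.07, 0.42],
    [0, 0, 0, 0, 0, 0]
  ]
}}

```text
time_s: 5.78
ee_pos: [0.4862, 0.0055, 0.0864]
ee_rot: [1.0, -0.02, -0.002, -0.001]
ft_force: [-0.1, 0.8, -3.9]
gripper_width: 0.189
```

```bash
python3 - <<'E'
from st import *
show()
for n,r in(("top",(230,150,370,260)),("scene",(220,130,370,260))):
    im=robot.capture(n)[:,:,::-1]; cv2.imwrite(f"pics/{n}4.png",im); crop(im,*r,5,f"pics/{n}4c.png")
E
```

```text
t 5.775 p [0.4862 0.0055 0.0864] yaw -2.31 z [-0.0048  0.0024 -1.    ] F [-0.1  0.8 -3.9] M [-0.094 -0.059 -0.004] w 17.8 q [ 0.14  0.6  -0.3   2.07  0.34  0.52 -0.45]
```

View pics/scene4c.png

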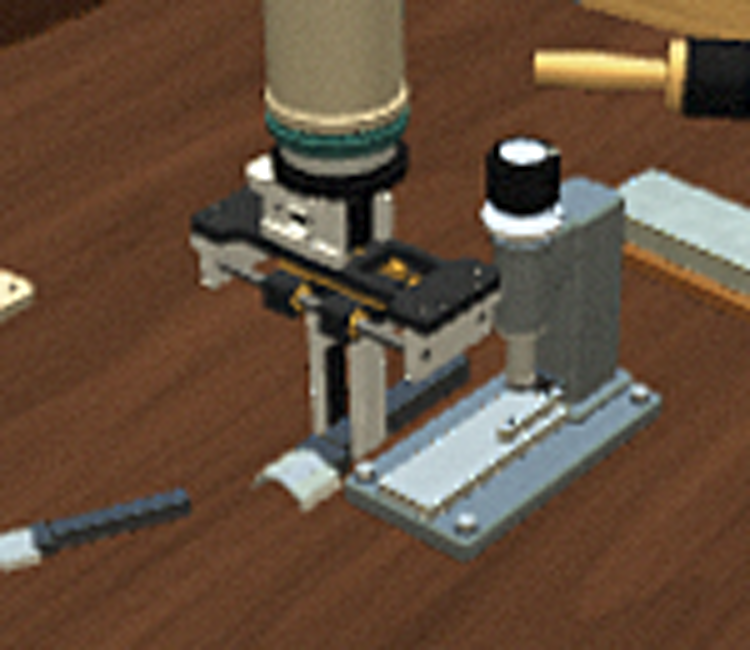

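View pics/top4c.png

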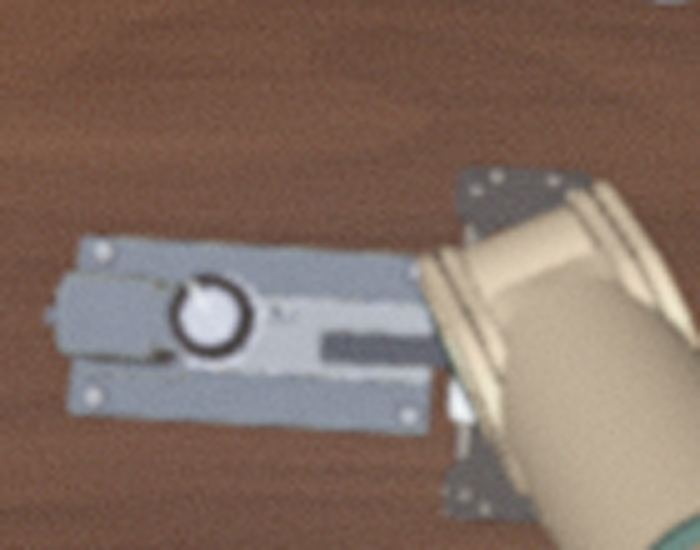

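Request:
{"api": "carry_out", "payload": {
  "motion": [
    [0.004, -0.004, -0.03, -0.013, -0.027, -0.06],
    [0, 0, -0.03, 0, 0, -0.05],
    [0, 0, -0.02, 0, 0, 0],
    [0, 0, 0, 0, 0, 0]
  ]
}}

```text
time_s: 6.38
ee_pos: [0.4879, 0.0045, 0.0449]
ee_rot: [1.0, -0.031, -0.0, 0.0]
ft_force: [-0.2, 0.4, -3.9]
gripper_width: 0.189
```

```bash
python3 st.py
```

```text
t 6.375 p [0.4879 0.0045 0.0449] yaw -3.55 z [-1.e-03 -1.e-04 -1.e+00] F [-0.2  0.4 -3.9] M [-0.102 -0.089 -0.03 ] w 17.8 q [ 0.1   0.68 -0.24  2.09  0.37  0.42 -0.5 ]
```

Request:
{"api": "carry_out", "payload": {
  "motion": [
    [0, 0, -0.014, 0, 0, 0],
    [0, 0, -0.004, 0, 0, 0],
    [0, 0, -0.002, 0, 0, 0],
    [0, 0, 0, 0, 0, 0]
  ]
}}

```text
time_s: 6.88
ee_pos: [0.4887, 0.0047, 0.0352]
ee_rot: [1.0, -0.031, 0.0, -0.0]
ft_force: [0.1, -0.2, -3.2]
gripper_width: 0.19
```

```bash
python3 - <<'E'
from st import *
show()
for n,r in(("top",(230,180,350,250)),("scene",(240,150,370,250))):
    im=robot.capture(n)[:,:,::-1]; cv2.imwrite(f"pics/{n}5.png",im); crop(im,*r,6,f"pics/{n}5c.png")
E
```

```text
t 6.875 p [0.4887 0.0047 0.0352] yaw -3.55 z [ 8.e-04  1.e-04 -1.e+00] F [ 0.1 -0.2 -3.2] M [-0.112 -0.082  0.081] w 17.9 q [ 0.09  0.69 -0.23  2.09  0.38  0.39 -0.51]
```

View pics/scene5c.png

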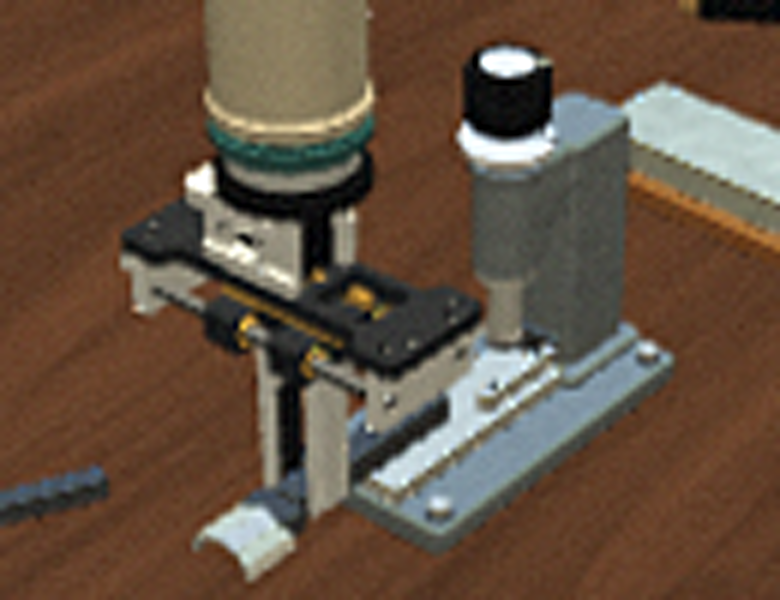

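View pics/top5c.png

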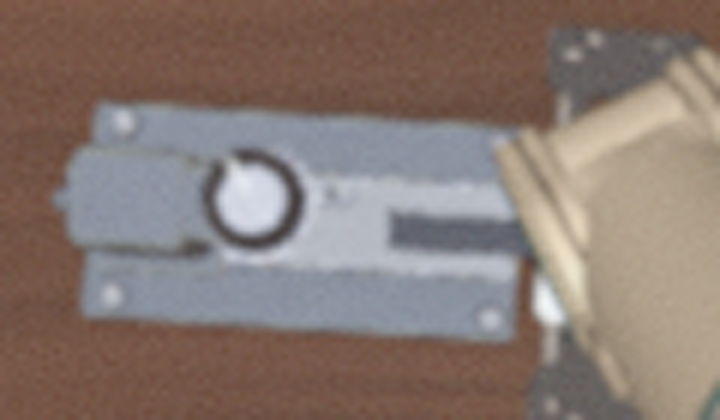

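Request:
{"api": "carry_out", "payload": {
  "motion": [
    [0, 0, -0.004, 0, 0, 0],
    [0, 0, -0.001, 0, 0, 0],
    [0, 0, 0, 0, 0, 0]
  ]
}}

```text
time_s: 7.35
ee_pos: [0.4891, 0.0046, 0.0334]
ee_rot: [1.0, -0.031, 0.001, -0.0]
ft_force: [-1.0, 0.2, 0.4]
gripper_width: 0.19
```

```bash
python3 - <<'E'
from st import *
show()
s=[.502,.159,1.5105]
def ts(w):
    c,q=np.cos(s[2]),np.sin(s[2]);d=np.array(w[:2])-s[:2];return np.round([1e3*(c*d[0]+q*d[1]),1e3*(-q*d[0]+c*d[1])],1)
for a,b in((390,230),(455,231),(395,212),(395,248),(515,217),(515,252)): print(ts(p2w("top",((a+.5)/6-.5+230,(b+.5)/6-.5+180),.048)))
E
```

```text
t 7.35 p [0.4891 0.0046 0.0334] yaw -3.56 z [ 2.e-03 -1.e-04 -1.e+00] F [-1.   0.2  0.4] M [-0.015  0.13  -0.004] w 17.8 q [ 0.08  0.7  -0.22  2.1   0.39  0.39 -0.51]
[-54.4   3.1]
[-85.3   1.7]
[-56.3  -5.6]
[-57.4  11.5]
[-113.4   -6.7]
[-114.4   10. ]
```

Request:
{"api": "carry_out", "payload": {
  "motion": [
    [0.001, 0.02, 0, 0, 0.01, 0.01],
    [0.001, 0.025, 0, 0, 0, 0],
    [0.001, 0.025, 0, 0, 0, 0],
    [0.001, 0.02, 0, 0, 0, 0],
    [0, 0, 0, 0, 0, 0]
  ]
}}

```text
time_s: 7.98
ee_pos: [0.4918, 0.0536, 0.0336]
ee_rot: [1.0, -0.03, 0.001, -0.0]
ft_force: [-0.3, 0.9, -1.4]
gripper_width: 0.185
```

```bash
cat >> st.py <<'E'
    s=robot.get_state();p=[.502,.159,1.5105];c,q=np.cos(p[2]),np.sin(p[2]);d=np.array(s['ee_pos'][:2])-p[:2]
    X,Y=1e3*(c*d[0]+q*d[1]),1e3*(-q*d[0]+c*d[1]); F=s['ft_force']
    print("stand grip X,Y",round(X,1),round(Y,1),"to home",round(-77.5-X,1),"F along,across",round(c*F[0]+q*F[1],1),round(-q*F[0]+c*F[1],1))
E
python3 st.py
```

```text
File "st.py", line 8
    s=robot.get_state();p=[.502,.159,1.5105];c,q=np.cos(p[2]),np.sin(p[2]);d=np.array(s['ee_pos'][:2])-p[:2]
IndentationError: unexpected indent
```

```bash
sed -i 's/^if __name__=="__main__": show()/if __name__=="__main__":\n    show()/' st.py; python3 st.py;  python3 - <<'E'
from st import *
for n,r in(("top",(230,180,350,250)),("scene",(260,150,370,250))):
    im=robot.capture(n)[:,:,::-1]; cv2.imwrite(f"pics/{n}6.png",im); crop(im,*r,6,f"pics/{n}6c.png")
E
```

```text
t 7.975 p [0.4918 0.0536 0.0336] yaw -3.39 z [ 1.4e-03  3.0e-04 -1.0e+00] F [-0.3  0.9 -1.4] M [ 0.275 -0.055 -0.01 ] w 17.4 q [-0.02  0.7  -0.21  2.08  0.36  0.4  -0.58]
stand grip X,Y -105.8 3.8 to home 28.3 F along,across 0.8 0.4
```

View pics/scene6c.png

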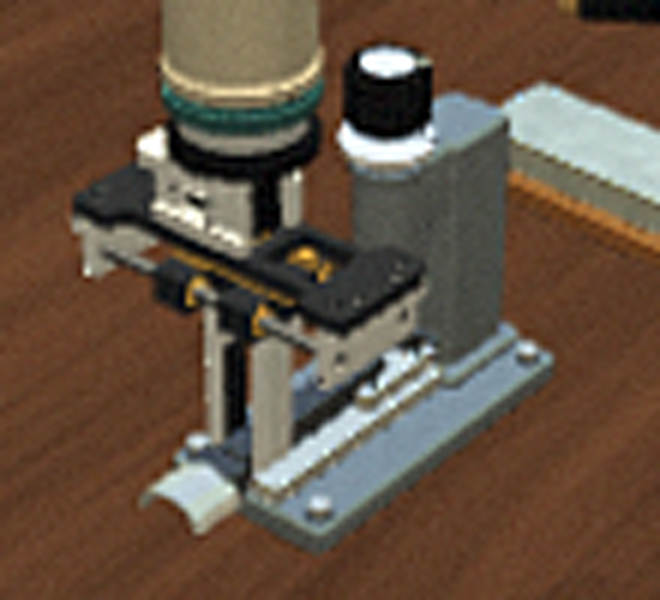

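View pics/top6c.png

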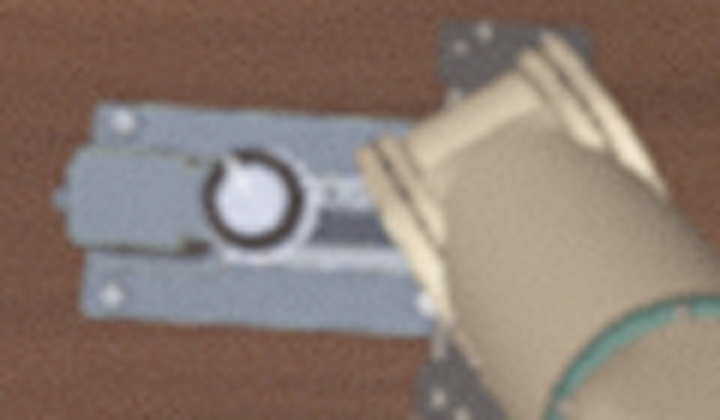

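Request:
{"api": "carry_out", "payload": {
  "motion": [
    [0.001, 0.015, 0, 0, 0.01, 0],
    [0.001, 0.015, 0, 0, 0, 0],
    [0, 0.007, 0, 0, 0, 0],
    [0, 0, 0, 0, 0, 0]
  ]
}}

```text
time_s: 8.57
ee_pos: [0.4925, 0.0698, 0.0336]
ee_rot: [0.999, -0.032, -0.001, 0.001]
ft_force: [-0.4, -0.6, 0.6]
gripper_width: 0.189
```

```bash
python3 st.py
```

```text
t 8.575 p [0.4925 0.0698 0.0336] yaw -3.62 z [-0.0016 -0.0026 -1.    ] F [-0.4 -0.6  0.6] M [-0.156 -0.067 -0.028] w 17.8 q [-0.06  0.7  -0.21  2.07  0.35  0.41 -0.61]
stand grip X,Y -89.6 4.1 to home 12.1 F along,across -0.7 0.4
```

Request:
{"api": "carry_out", "payload": {
  "motion": [
    [0, 0.007, 0, 0.01, -0.008, 0.01],
    [0, 0.005, 0, 0, 0, 0],
    [0, 0.003, 0, 0, 0, 0],
    [0, 0, 0, 0, 0, 0]
  ]
}}

```text
time_s: 9.07
ee_pos: [0.4924, 0.077, 0.0336]
ee_rot: [1.0, -0.031, -0.0, 0.001]
ft_force: [-0.7, -1.4, -0.1]
gripper_width: 0.185
```

```bash
python3 st.py
```

```text
t 9.075 p [0.4924 0.077  0.0336] yaw -3.56 z [-4.0e-04 -1.6e-03 -1.0e+00] F [-0.7 -1.4 -0.1] M [-0.383 -0.096  0.02 ] w 17.4 q [-0.07  0.7  -0.21  2.07  0.35  0.4  -0.62]
stand grip X,Y -82.5 4.6 to home 5.0 F along,across -1.4 0.6
```

Request:
{"api": "carry_out", "payload": {
  "motion": [
    [0.001, 0.002, 0, 0, 0, 0],
    [0, 0.002, 0, 0, 0, 0]
  ]
}}

```text
time_s: 9.32
ee_pos: [0.4926, 0.0784, 0.0336]
ee_rot: [1.0, -0.031, -0.001, 0.001]
ft_force: [-0.3, -1.7, 0.5]
gripper_width: 0.19
```

Request:
{"api": "carry_out", "payload": {
  "motion": [
    [0, 0.002, 0, 0, 0, 0]
  ]
}}

```text
time_s: 9.45
ee_pos: [0.4927, 0.0794, 0.0336]
ee_rot: [1.0, -0.031, -0.0, 0.001]
ft_force: [0.1, -4.0, 0.8]
gripper_width: 0.183
```

```bash
python3 st.py
```

```text
t 9.45 p [0.4927 0.0794 0.0336] yaw -3.6 z [-0.0011 -0.0024 -1.    ] F [ 0.1 -4.   0.8] M [-0.586 -0.055 -0.013] w 17.2 q [-0.08  0.7  -0.21  2.07  0.35  0.41 -0.62]
stand grip X,Y -80.1 4.5 to home 2.6 F along,across -4.0 -0.3
```

Request:
{"api": "carry_out", "payload": {
  "motion": [
    [0, 0.002, 0, 0, 0, 0]
  ]
}}

```text
time_s: 9.57
ee_pos: [0.4927, 0.0804, 0.0336]
ee_rot: [1.0, -0.031, -0.0, 0.001]
ft_force: [-0.4, -2.1, 0.2]
gripper_width: 0.187
```

Request:
{"api": "carry_out", "payload": {
  "motion": [
    [0, 0.002, 0, 0, 0, 0]
  ]
}}

```text
time_s: 9.7
ee_pos: [0.4927, 0.0815, 0.0336]
ee_rot: [1.0, -0.031, -0.0, 0.001]
ft_force: [0.2, -2.8, 0.1]
gripper_width: 0.19
```

Request:
{"api": "carry_out", "payload": {
  "motion": [
    [0, 0.002, 0, 0, 0, 0]
  ]
}}

```text
time_s: 9.82
ee_pos: [0.4928, 0.0826, 0.0336]
ee_rot: [1.0, -0.031, -0.0, 0.001]
ft_force: [-0.1, -2.5, 0.1]
gripper_width: 0.191
```

Request:
{"api": "carry_out", "payload": {
  "motion": [
    [0, 0.002, 0, 0, 0, 0]
  ]
}}

```text
time_s: 9.95
ee_pos: [0.4927, 0.083, 0.0336]
ee_rot: [0.999, -0.032, -0.001, 0.002]
ft_force: [0.1, -4.9, 0.8]
gripper_width: 0.189
```

Request:
{"api": "carry_out", "payload": {
  "motion": [
    [0, 0.002, 0, 0, 0, 0]
  ]
}}

```text
time_s: 10.07
ee_pos: [0.4927, 0.083, 0.0336]
ee_rot: [0.999, -0.032, -0.001, 0.002]
ft_force: [0.1, -5.9, 1.9]
gripper_width: 0.186
```

```bash
python3 st.py
```

```text
t 10.075 p [0.4927 0.083  0.0336] yaw -3.66 z [-0.0014 -0.0046 -1.    ] F [ 0.1 -5.9  1.9] M [-1.291 -0.19   0.018] w 17.5 q [-0.09  0.7  -0.21  2.06  0.35  0.41 -0.63]
stand grip X,Y -76.5 4.7 to home -1.0 F along,across -5.9 -0.5
```

Request:
{"api": "carry_out", "payload": {
  "motion": [
    [0.004, 0, 0, 0.01, 0, 0],
    [0.003, 0, 0, 0, 0, 0]
  ]
}}

```text
time_s: 10.32
ee_pos: [0.4928, 0.0829, 0.0336]
ee_rot: [0.999, -0.032, -0.004, 0.002]
ft_force: [-2.7, -3.1, 3.6]
gripper_width: 0.188
```

Request:
{"api": "carry_out", "payload": {
  "motion": [
    [0.002, 0, 0, 0, 0, 0]
  ]
}}

```text
time_s: 10.45
ee_pos: [0.4928, 0.0829, 0.0336]
ee_rot: [0.999, -0.032, -0.004, 0.002]
ft_force: [-2.9, -3.4, 5.2]
gripper_width: 0.183
```

```bash
python3 st.py
```

```text
t 10.45 p [0.4928 0.0829 0.0336] yaw -3.62 z [-0.0091 -0.0044 -0.9999] F [-2.9 -3.4  5.2] M [-0.649  0.541 -0.015] w 17.2 q [-0.08  0.71 -0.21  2.06  0.34  0.42 -0.63]
stand grip X,Y -76.5 4.6 to home -1.0 F along,across -3.6 2.7
```

```bash
python3 - <<'E'
from st import *
for n,r in(("top",(250,195,330,235)),("scene",(270,180,360,245))):
    im=robot.capture(n)[:,:,::-1]; cv2.imwrite(f"pics/{n}7.png",im); crop(im,*r,8,f"pics/{n}7c.png")
E
```

```text
(no output)
```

View pics/scene7c.png

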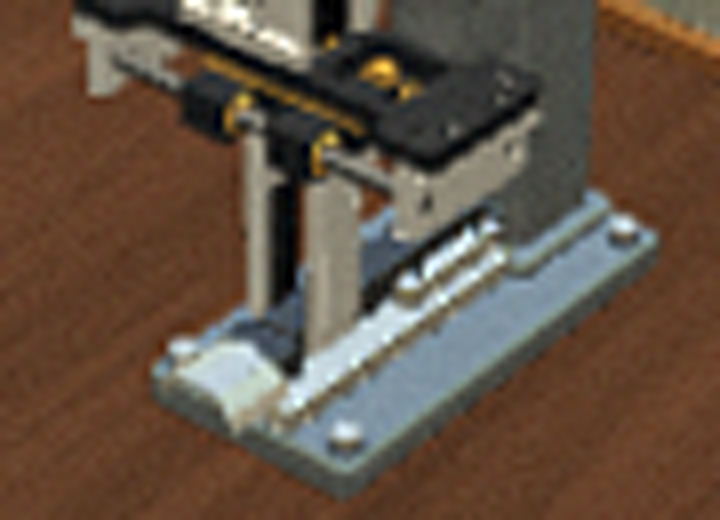

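View pics/top7c.png

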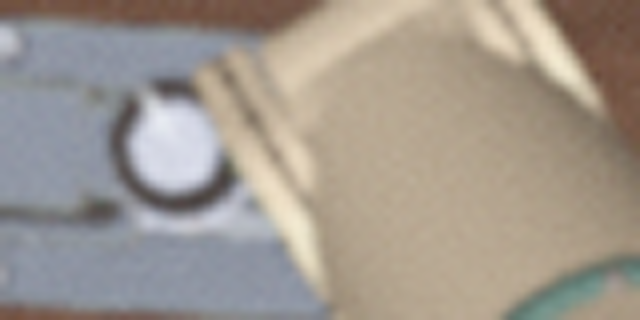

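Request:
{"api": "carry_out", "payload": {
  "motion": [
    [0, -0.004, 0.0005, 0.025, -0.05, 0],
    [0, 0, 0, 0.01, -0.02, 0]
  ]
}}

```text
time_s: 10.8
ee_pos: [0.4935, 0.0821, 0.0336]
ee_rot: [1.0, -0.031, 0.002, -0.002]
ft_force: [-2.1, -3.2, 3.4]
gripper_width: 0.19
```

```bash
python3 st.py
```

```text
t 10.8 p [0.4935 0.0821 0.0336] yaw -3.56 z [ 0.005   0.0038 -1.    ] F [-2.1 -3.2  3.4] M [-0.971  0.449  0.011] w 17.9 q [-0.08  0.7  -0.21  2.07  0.35  0.4  -0.62]
stand grip X,Y -77.2 3.9 to home -0.3 F along,across -3.4 1.9
```

Request:
{"api": "carry_out", "payload": {
  "motion": [
    [0.006, 0, 0.001, 0.0, 0.03, 0]
  ]
}}

```text
time_s: 10.92
ee_pos: [0.4965, 0.0826, 0.0339]
ee_rot: [1.0, -0.031, -0.0, -0.002]
ft_force: [-1.6, -0.3, -3.2]
gripper_width: 0.186
```

Request:
{"api": "carry_out", "payload": {
  "motion": [
    [0.006, 0, 0.0005, 0.0, 0, 0]
  ]
}}

```text
time_s: 11.05
ee_pos: [0.4968, 0.0825, 0.0337]
ee_rot: [1.0, -0.03, -0.003, -0.002]
ft_force: [-9.6, -0.2, 3.8]
gripper_width: 0.19
```

```bash
python3 st.py
```

```text
t 11.05 p [0.4968 0.0825 0.0337] yaw -3.46 z [-0.006   0.0032 -1.    ] F [-9.6 -0.2  3.8] M [-0.143  2.048  0.297] w 17.8 q [-0.07  0.71 -0.22  2.05  0.34  0.42 -0.61]
stand grip X,Y -76.6 0.6 to home -0.9 F along,across -0.7 9.6
```

Request:
{"api": "carry_out", "payload": {
  "motion": [
    [0.002, 0, 0.0, 0.0, -0.03, -0.05]
  ]
}}

```text
time_s: 11.18
ee_pos: [0.4967, 0.0826, 0.0336]
ee_rot: [0.999, -0.034, -0.002, -0.001]
ft_force: [-3.6, -1.8, 4.1]
gripper_width: 0.189
```

```bash
python3 st.py
```

```text
t 11.175 p [0.4967 0.0826 0.0336] yaw -3.89 z [-0.0031  0.0027 -1.    ] F [-3.6 -1.8  4.1] M [-0.397  0.753  0.354] w 17.8 q [-0.07  0.71 -0.22  2.05  0.34  0.42 -0.62]
stand grip X,Y -76.6 0.7 to home -0.9 F along,across -2.0 3.5
```

Request:
{"api": "carry_out", "payload": {
  "motion": [
    [0.002, 0, 0.0, 0.0, 0, -0.05]
  ]
}}

```text
time_s: 11.3
ee_pos: [0.4966, 0.0826, 0.0336]
ee_rot: [0.999, -0.038, -0.003, -0.001]
ft_force: [-6.1, -0.7, 3.7]
gripper_width: 0.19
```

```bash
python3 st.py
```

```text
t 11.3 p [0.4966 0.0826 0.0336] yaw -4.33 z [-0.0051  0.0021 -1.    ] F [-6.1 -0.7  3.7] M [-0.28   1.142  0.426] w 17.9 q [-0.07  0.71 -0.22  2.05  0.34  0.42 -0.63]
stand grip X,Y -76.6 0.8 to home -0.9 F along,across -1.1 6.0
```

Request:
{"api": "carry_out", "payload": {
  "motion": [
    [0.003, 0, 0.001, 0.0, -0.02, 0.06]
  ]
}}

```text
time_s: 11.42
ee_pos: [0.4964, 0.0826, 0.0337]
ee_rot: [0.999, -0.032, -0.002, -0.001]
ft_force: [-3.8, -0.0, -2.0]
gripper_width: 0.185
```

```bash
python3 st.py
```

```text
t 11.425 p [0.4964 0.0826 0.0337] yaw -3.69 z [-0.0047  0.0015 -1.    ] F [-3.8 -0.  -2. ] M [-0.268  1.03   0.22 ] w 17.4 q [-0.07  0.71 -0.22  2.05  0.34  0.42 -0.62]
stand grip X,Y -76.6 1.0 to home -0.9 F along,across -0.3 3.8
```

Request:
{"api": "carry_out", "payload": {
  "motion": [
    [0.004, 0.002, 0.0005, 0.0, 0, 0]
  ]
}}

```text
time_s: 11.55
ee_pos: [0.4965, 0.0827, 0.0336]
ee_rot: [0.999, -0.032, -0.004, 0.0]
ft_force: [-6.4, -4.2, 4.7]
gripper_width: 0.189
```

```bash
python3 st.py
```

```text
t 11.55 p [0.4965 0.0827 0.0336] yaw -3.7 z [-8.8e-03 -4.0e-04 -1.0e+00] F [-6.4 -4.2  4.7] M [-0.905  1.434  0.224] w 17.7 q [-0.07  0.71 -0.22  2.05  0.34  0.43 -0.62]
stand grip X,Y -76.5 0.9 to home -1.0 F along,across -4.6 6.2
```

Request:
{"api": "carry_out", "payload": {
  "motion": [
    [0.003, 0.001, 0.0, 0.0, -0.05, -0.06]
  ]
}}

```text
time_s: 11.68
ee_pos: [0.4964, 0.0826, 0.0335]
ee_rot: [0.999, -0.038, -0.002, 0.001]
ft_force: [-5.4, -2.1, 6.2]
gripper_width: 0.185
```

```bash
python3 st.py
```

```text
t 11.675 p [0.4964 0.0826 0.0335] yaw -4.31 z [-0.0032 -0.0017 -1.    ] F [-5.4 -2.1  6.2] M [-0.304  1.387  0.397] w 17.4 q [-0.08  0.71 -0.21  2.05  0.34  0.42 -0.63]
stand grip X,Y -76.6 1.0 to home -0.9 F along,across -2.4 5.3
```

Request:
{"api": "carry_out", "payload": {
  "motion": [
    [0.003, 0.001, 0, 0.0, -0.02, -0.03]
  ]
}}

```text
time_s: 11.8
ee_pos: [0.4964, 0.0826, 0.0336]
ee_rot: [0.999, -0.04, -0.001, 0.002]
ft_force: [-6.2, -2.5, 6.0]
gripper_width: 0.19
```

```bash
python3 st.py
```

```text
t 11.8 p [0.4964 0.0826 0.0336] yaw -4.57 z [-0.0024 -0.0031 -1.    ] F [-6.2 -2.5  6. ] M [-0.408  1.371  0.406] w 17.9 q [-0.08  0.71 -0.21  2.05  0.34  0.42 -0.64]
stand grip X,Y -76.6 1.0 to home -0.9 F along,across -2.8 6.0
```

Request:
{"api": "carry_out", "payload": {
  "motion": [
    [0, 0, 0, 0, 0, 0],
    [0, 0, 0, 0, 0, 0],
    [0, 0, 0, 0, 0, 0]
  ],
  "hand": 0
}}

```text
time_s: 12.18
ee_pos: [0.5016, 0.0847, 0.0345]
ee_rot: [0.999, -0.041, 0.003, -0.001]
ft_force: [1.6, 0.1, -0.7]
gripper_width: 0.469
```

```bash
python3 - <<'E'
from st import *
show()
for n,r in(("top",(250,195,330,235)),("scene",(270,180,360,245))):
    im=robot.capture(n)[:,:,::-1]; cv2.imwrite(f"pics/{n}8.png",im); crop(im,*r,8,f"pics/{n}8c.png")
E
```

```text
t 12.175 p [0.5016 0.0847 0.0345] yaw -4.67 z [ 0.0066  0.001  -1.    ] F [ 1.6  0.1 -0.7] M [ 0.008 -0.029  0.022] w 44.1 q [-0.08  0.71 -0.21  2.05  0.34  0.41 -0.64]
```

View pics/scene8c.png

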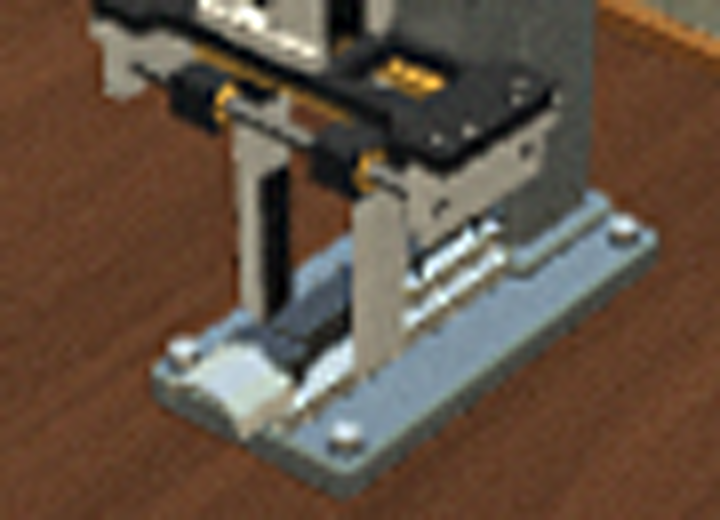

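Request:
{"api": "carry_out", "payload": {
  "motion": [
    [0, -0.006, 0.03, 0, 0.03, 0],
    [0, -0.01, 0.08, 0, 0, 0],
    [0, -0.02, 0.1, 0, 0, 0],
    [0, -0.02, 0.1, 0, 0, 0],
    [0, -0.02, 0.1, 0, 0, 0],
    [0, -0.02, 0.09, 0, 0, 0],
    [0, 0, 0, 0, 0, 0]
  ],
  "hand": 0.3
}}

```text
time_s: 13.15
ee_pos: [0.5014, 0.0354, 0.2923]
ee_rot: [0.999, -0.041, 0.002, -0.001]
ft_force: [0.3, 0.5, -0.4]
gripper_width: 0.651
```

```bash
python3 - <<'E'
from st import *
show()
for n,r in(("top",(240,190,340,240)),("scene",(270,160,360,245))):
    im=robot.capture(n)[:,:,::-1]; cv2.imwrite(f"pics/{n}9.png",im); crop(im,*r,7,f"pics/{n}9c.png")
E
```

```text
t 13.15 p [0.5014 0.0354 0.2923] yaw -4.67 z [ 0.0034  0.0015 -1.    ] F [ 0.3  0.5 -0.4] M [-0.062 -0.086 -0.009] w 61.2 q [ 0.16  0.34 -0.39  1.79  0.14  1.04 -0.36]
```

View pics/scene9c.png

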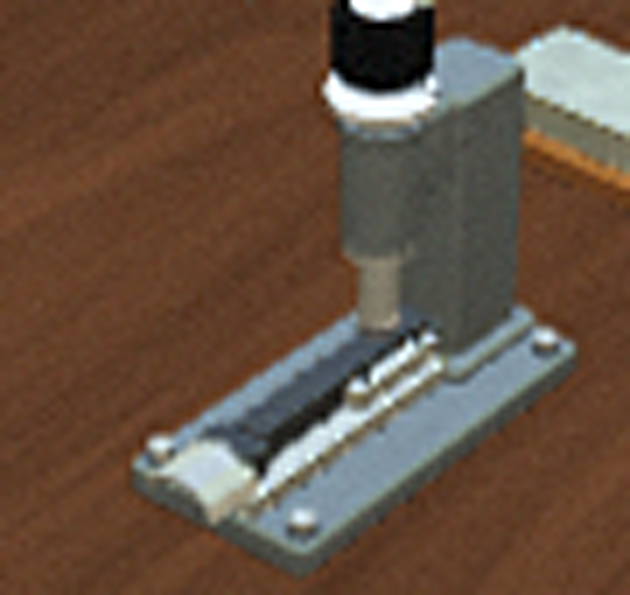

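View pics/top9c.png

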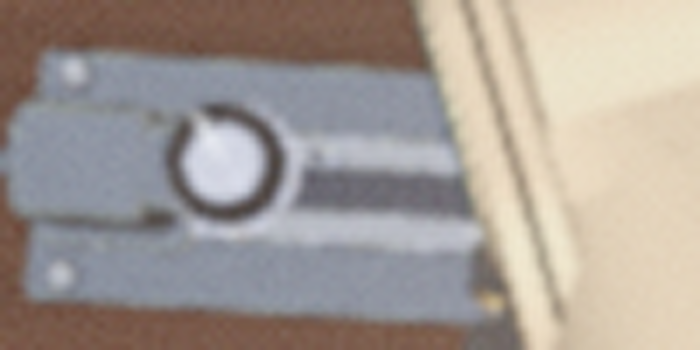

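The scene crop shows the shank lying beside the fence and under the pad (pad near (324,206) in the full image). I'll back off while turning the wrist for the knob, so that the view is clear.

Request:
{"api": "carry_out", "payload": {
  "motion": [
    [0, -0.03, 0, 0, 0, 0.5],
    [0, -0.04, 0, 0, 0, 0.95],
    [0, -0.04, 0, 0, 0, 0.95],
    [0, -0.04, 0, 0, 0, 0.95],
    [0, -0.03, 0, 0, 0, 0.95],
    [0, -0.02, 0, 0, 0, 0.95],
    [0, 0, 0, 0, 0, 0.95],
    [0, 0, 0, 0, 0, 0.95]
  ]
}}

```text
time_s: 14.25
ee_pos: [0.4898, -0.0633, 0.2734]
ee_rot: [0.82, 0.572, -0.015, -0.003]
ft_force: [0.5, -0.1, -0.0]
gripper_width: 0.652
```

```bash
python3 - <<'E'
from st import *
show()
for n,r in(("top",(235,180,335,250)),("scene",(270,140,360,245))):
    im=robot.capture(n)[:,:,::-1]; cv2.imwrite(f"pics/{n}10.png",im); crop(im,*r,7,f"pics/{n}10c.png")
E
```

```text
t 14.25 p [ 0.4898 -0.0633  0.2734] yaw 69.77 z [-0.0274 -0.0129 -0.9995] F [ 0.5 -0.1 -0. ] M [ 0.056 -0.19   0.06 ] w 61.3 q [ 0.53  0.4  -0.66  1.81  0.29  1.05  0.98]
```

View pics/top10c.png

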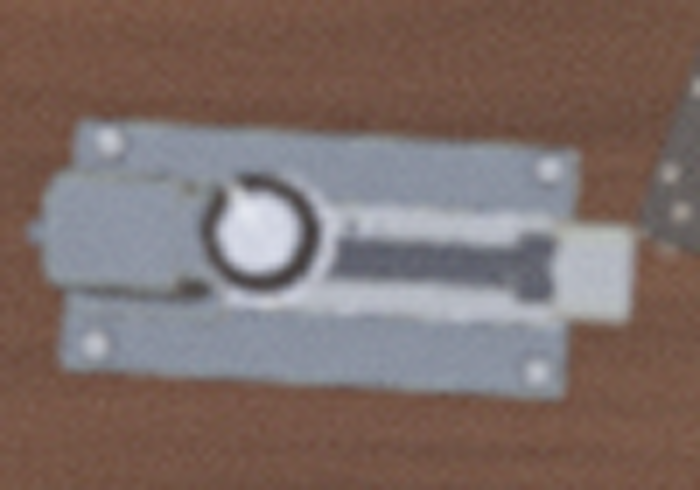

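```bash
python3 - <<'E'
from h import *
im=cv2.imread("pics/top10.png").astype(float).mean(2)
us=np.arange(286,307);C=[];W=[];E1=[];E2=[]
for u in us:
    col=im[208:228,u]; v=np.arange(208,228)
    w=np.clip(150-col,0,None)*((v>211)&(v<223)); C.append((w*v).sum()/w.sum()); 
print(np.c_[us,np.round(C,2)].T)
s=[.502,.159,1.5105];c,q=np.cos(s[2]),np.sin(s[2])
P=np.array([p2w("top",(u,v),.048) for u,v in zip(us,C)]);d=P[:,:2]-s[:2]
X=c*d[:,0]+q*d[:,1];Y=-q*d[:,0]+c*d[:,1];k=np.polyfit(X,Y,1);print("slope deg",np.degrees(k[0]),"Y at -60",np.polyval(k,-.06)*1e3)
print(im[205:232,295].round().astype(int),im[205:232,288].round().astype(int))
# cutting end
print(im[216,300:332].round().astype(int))
for X0 in(-.140,): print(w2p("top",[[s[0]+c*X0,s[1]+q*X0,.048]]))
E
```

```text
[[286.   287.   288.   289.   290.   291.   292.   293.   294.   295.
  296.   297.   298.   299.   300.   301.   302.   303.   304.   305.
  306.  ]
 [216.55 216.54 216.54 216.63 216.7  216.68 216.76 216.82 216.82 216.78
  216.84 217.05 217.1  217.18 217.27 217.27 217.43 217.48 217.55 217.63
  217.62]]
slope deg 0.06348585654549188 Y at -60 0.2847983632852355
[147 146 147 147 163 184 187 187 176 137 105 101 101 101 111 151 184 191
 186 180 164 150 147 147 148 151 146] [147 142 146 148 169 189 189 181 164 122 101 101 104 104 116 152 183 188
 186 170 142 145 145 147 150 148 152]
[103  99  99 101 104 106 101 103  99  96 101 103 105 119 156 182 186 187
 183 183 186 184 186 184 171 137 100  87  97 107 110 107]
[[324.56837138 218.64355199]]
```

The punch is parallel to the stand within about 0.1°, its lateral offset is 0.3 mm, and its cutting end is at u≈325 where 324.6 was expected. It is home, so I go on to the knob.

Request:
{"api": "carry_out", "payload": {
  "motion": [
    [0.004, 0.06, 0.01, 0.03, -0.06, 0.7],
    [0.004, 0.08, 0.01, 0.03, -0.06, 0.7],
    [0.004, 0.08, 0, 0.014, -0.04, 0.8],
    [0.004, 0.08, 0, 0, 0, 0.8],
    [0.004, 0.08, 0, 0, 0, 0.8],
    [0.002, 0.05, 0, 0, 0, 0.7],
    [0, 0, 0, 0, 0, 0]
  ],
  "hand": 0.5
}}

```text
time_s: 15.22
ee_pos: [0.4958, 0.1588, 0.276]
ee_rot: [0.541, 0.841, -0.004, -0.002]
ft_force: [0.7, -0.2, -0.9]
gripper_width: 0.752
```

```bash
python3 - <<'E'
from st import *
show()
E
```

```text
t 15.225 p [0.4958 0.1588 0.276 ] yaw 114.5 z [-0.0079 -0.0035 -1.    ] F [ 0.7 -0.2 -0.9] M [ 0.06  -0.131 -0.028] w 70.7 q [ 0.22  0.48 -0.88  1.76  0.41  1.11  1.21]
```

Request:
{"api": "carry_out", "payload": {
  "motion": [
    [0.011, 0.002, 0, 0.02, -0.045, 0],
    [0, 0, -0.03, 0, 0, 0],
    [0, 0, -0.05, 0, 0, 0],
    [0, 0, 0, 0, 0, 0]
  ]
}}

```text
time_s: 15.72
ee_pos: [0.5014, 0.1539, 0.2319]
ee_rot: [0.547, 0.837, -0.002, 0.0]
ft_force: [-0.3, 0.7, 0.7]
gripper_width: 0.751
```

```bash
python3 - <<'E'
from st import *
show()
for n,r in(("scene",(270,110,370,210)),("top",(230,180,330,250))):
    im=robot.capture(n)[:,:,::-1]; cv2.imwrite(f"pics/{n}11.png",im); crop(im,*r,6,f"pics/{n}11c.png")
E
```

```text
t 15.725 p [0.5014 0.1539 0.2319] yaw 113.67 z [-0.0026 -0.0042 -1.    ] F [-0.3  0.7  0.7] M [ 0.123 -0.068  0.052] w 70.5 q [ 0.2   0.53 -0.84  1.81  0.46  1.01  1.16]
```

View pics/scene11c.png

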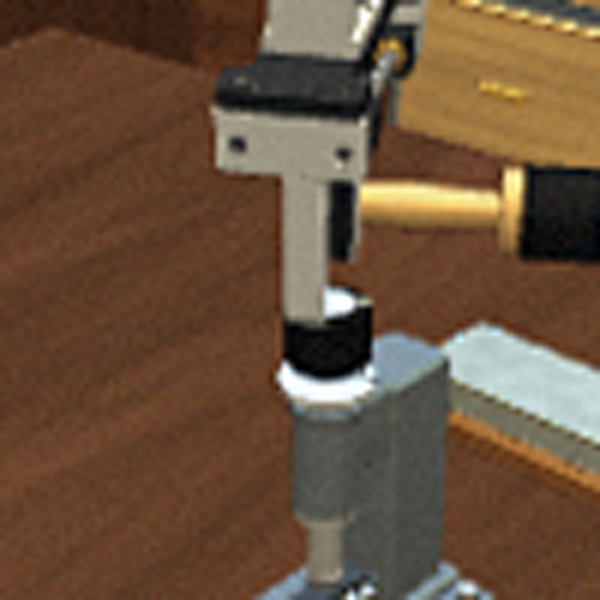

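Request:
{"api": "carry_out", "payload": {
  "motion": [
    [0, 0.012, 0, 0.024, -0.015, 0],
    [0, 0.002, -0.03, 0, 0, 0],
    [0, 0.002, -0.03, 0, 0, 0],
    [0, 0, -0.018, 0, 0, 0],
    [0, 0, 0, 0, 0, 0]
  ]
}}

```text
time_s: 16.45
ee_pos: [0.5031, 0.1639, 0.1932]
ee_rot: [0.547, 0.837, 0.003, 0.002]
ft_force: [-1.0, -0.7, 0.2]
gripper_width: 0.748
```

```bash
python3 - <<'E'
from st import *
show()
E
```

```text
t 16.45 p [0.5031 0.1639 0.1932] yaw 113.66 z [ 0.0055  0.0025 -1.    ] F [-1.  -0.7  0.2] M [ 0.099 -0.174 -0.043] w 70.3 q [ 0.16  0.58 -0.8   1.86  0.52  0.92  1.1 ]
```

Fix the residual (x −2, y −4, z −5 mm, tilt).

Request:
{"api": "carry_out", "payload": {
  "motion": [
    [-0.004, -0.007, -0.008, -0.014, 0.03, 0],
    [0, 0, -0.002, 0, 0, 0],
    [0, 0, 0, 0, 0, 0]
  ]
}}

```text
time_s: 16.82
ee_pos: [0.5014, 0.1603, 0.1882]
ee_rot: [0.547, 0.837, 0.0, 0.0]
ft_force: [0.7, -0.1, -0.8]
gripper_width: 0.752
```

```bash
python3 - <<'E'
from st import *
show()
for n,r in(("scene",(270,110,370,210)),("top",(230,180,330,250))):
    im=robot.capture(n)[:,:,::-1]; cv2.imwrite(f"pics/{n}12.png",im); crop(im,*r,6,f"pics/{n}12c.png")
E
```

```text
t 16.825 p [0.5014 0.1603 0.1882] yaw 113.65 z [ 6.e-04  2.e-04 -1.e+00] F [ 0.7 -0.1 -0.8] M [ 0.108 -0.148 -0.042] w 70.7 q [ 0.16  0.58 -0.8   1.87  0.52  0.91  1.1 ]
```

View pics/scene12c.png

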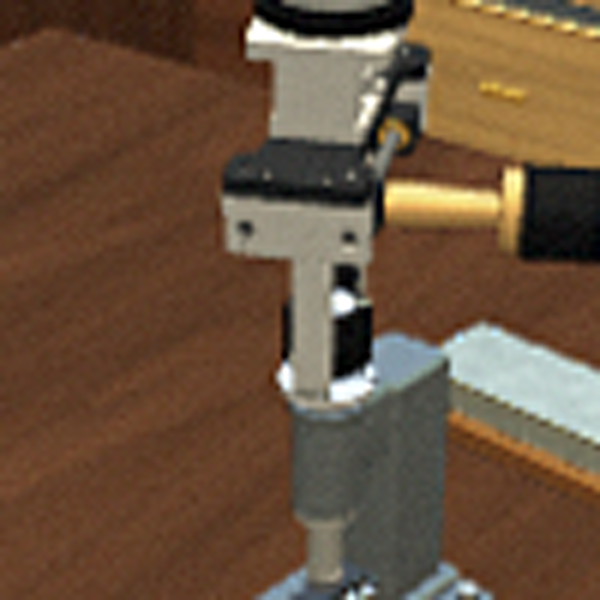

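Request:
{"api": "carry_out", "payload": {
  "motion": [
    [0, 0, 0, 0, 0, 0],
    [0, 0, 0, 0, 0, 0],
    [0, 0, 0, 0, 0, 0],
    [0, 0, 0, 0, 0, 0],
    [0, 0, 0, 0, 0, 0]
  ],
  "hand": -1
}}

```text
time_s: 17.55
ee_pos: [0.5015, 0.1606, 0.1887]
ee_rot: [0.547, 0.837, 0.001, 0.0]
ft_force: [-1.5, -0.1, -0.7]
gripper_width: 0.459
```

```bash
python3 st.py
```

```text
t 17.55 p [0.5015 0.1606 0.1887] yaw 113.65 z [ 1.5e-03  5.0e-04 -1.0e+00] F [-1.5 -0.1 -0.7] M [ 0.008 -0.136 -0.011] w 43.1 q [ 0.16  0.58 -0.8   1.87  0.52  0.91  1.1 ]
stand grip X,Y 1.5 0.6 to home -79.0 F along,across -0.2 1.5
```

Request:
{"api": "carry_out", "payload": {
  "motion": [
    [0, 0, 0, 0, 0, -0.5],
    [0, 0, 0, 0, 0, -0.7],
    [0, 0, 0, 0, 0, -0.7],
    [0, 0, 0, 0, 0, -0.7],
    [0, 0, 0, 0, 0, -0.7]
  ]
}}

```text
time_s: 18.18
ee_pos: [0.5016, 0.16, 0.1887]
ee_rot: [0.767, 0.642, 0.0, 0.001]
ft_force: [-0.4, 0.4, -0.9]
gripper_width: 0.462
```

```bash
python3 st.py
```

```text
t 18.175 p [0.5016 0.16   0.1887] yaw 79.91 z [ 0.0018 -0.0019 -1.    ] F [-0.4  0.4 -0.9] M [ 0.033 -0.089  0.283] w 43.5 q [ 0.06  0.54 -0.64  1.87  0.41  0.87  0.62]
stand grip X,Y 1.0 0.5 to home -78.5 F along,across 0.4 0.4
```

Request:
{"api": "carry_out", "payload": {
  "motion": [
    [0, 0, 0, 0, 0, -0.7],
    [0, 0, 0, 0, 0, -0.7],
    [0, 0, 0, 0, 0, -0.7],
    [0, 0, 0, 0, 0, -0.7]
  ]
}}

```text
time_s: 18.68
ee_pos: [0.5014, 0.1596, 0.1887]
ee_rot: [0.902, 0.432, -0.001, 0.002]
ft_force: [0.2, 0.3, 0.2]
gripper_width: 0.46
```

```bash
python3 st.py
```

```text
t 18.675 p [0.5014 0.1596 0.1887] yaw 51.24 z [ 7.0e-04 -4.3e-03 -1.0e+00] F [0.2 0.3 0.2] M [ 0.016 -0.094  0.299] w 43.2 q [-0.03  0.51 -0.5   1.87  0.32  0.84  0.21]
stand grip X,Y 0.6 0.6 to home -78.1 F along,across 0.3 -0.2
```

Request:
{"api": "carry_out", "payload": {
  "motion": [
    [0, 0, 0, 0.02, 0, -0.6]
  ]
}}

```text
time_s: 18.8
ee_pos: [0.5014, 0.1596, 0.1887]
ee_rot: [0.924, 0.384, -0.0, 0.001]
ft_force: [0.1, -0.6, 0.6]
gripper_width: 0.457
```

```bash
python3 st.py|grep -o "yaw.*M.*w"
```

```text
yaw 45.11 z [ 4.0e-04 -1.3e-03 -1.0e+00] F [ 0.1 -0.6  0.6] M [-0.048 -0.083  0.25 ] w
```

Request:
{"api": "carry_out", "payload": {
  "motion": [
    [0, 0, 0, 0, 0, -0.6]
  ]
}}

```text
time_s: 18.92
ee_pos: [0.5013, 0.1595, 0.1887]
ee_rot: [0.943, 0.334, -0.0, 0.001]
ft_force: [-0.2, -0.2, 0.1]
gripper_width: 0.458
```

```bash
python3 st.py|grep -o "yaw.*M.*w"
```

```text
yaw 38.98 z [ 3.0e-04 -1.7e-03 -1.0e+00] F [-0.2 -0.2  0.1] M [-0.091 -0.079  0.314] w
```

Request:
{"api": "carry_out", "payload": {
  "motion": [
    [0, 0, 0, 0, 0, -0.6]
  ]
}}

```text
time_s: 19.05
ee_pos: [0.5012, 0.1594, 0.1887]
ee_rot: [0.959, 0.283, -0.0, 0.001]
ft_force: [0.4, -0.1, -0.6]
gripper_width: 0.459
```

```bash
python3 st.py|grep -o "yaw.*M.*w"
```

```text
yaw 32.85 z [ 1.0e-04 -2.2e-03 -1.0e+00] F [ 0.4 -0.1 -0.6] M [-0.031 -0.12   0.249] w
```

Request:
{"api": "carry_out", "payload": {
  "motion": [
    [0, 0, 0, 0, 0, -0.6]
  ]
}}

```text
time_s: 19.18
ee_pos: [0.5011, 0.1594, 0.1887]
ee_rot: [0.973, 0.231, -0.0, 0.001]
ft_force: [0.6, -0.0, -0.6]
gripper_width: 0.461
```

```bash
python3 st.py|grep -o "yaw.*M.*w"
```

```text
yaw 26.73 z [-2.0e-04 -2.6e-03 -1.0e+00] F [ 0.6 -0.  -0.6] M [-0.074 -0.125  0.319] w
```

Request:
{"api": "carry_out", "payload": {
  "motion": [
    [0, 0, 0, 0.01, 0, -0.6]
  ]
}}

```text
time_s: 19.3
ee_pos: [0.501, 0.1594, 0.1887]
ee_rot: [0.984, 0.179, -0.0, 0.001]
ft_force: [0.4, -0.3, -0.0]
gripper_width: 0.459
```

```bash
python3 st.py|grep -o "yaw.*M.*w"
```

```text
yaw 20.63 z [-3.0e-04 -1.3e-03 -1.0e+00] F [ 0.4 -0.3 -0. ] M [-0.114 -0.078  0.433] w
```

Request:
{"api": "carry_out", "payload": {
  "motion": [
    [0, 0, 0, 0, 0, -0.6]
  ]
}}

```text
time_s: 19.42
ee_pos: [0.5009, 0.1593, 0.1887]
ee_rot: [0.992, 0.126, -0.0, 0.001]
ft_force: [0.2, -0.8, 0.4]
gripper_width: 0.46
```

```bash
python3 st.py|grep -o "yaw.*M.*w"
```

```text
yaw 14.51 z [-5.0e-04 -1.6e-03 -1.0e+00] F [ 0.2 -0.8  0.4] M [-0.085 -0.092  0.147] w
```

Request:
{"api": "carry_out", "payload": {
  "motion": [
    [0, 0, 0, 0, 0, -0.6]
  ]
}}

```text
time_s: 19.55
ee_pos: [0.5008, 0.1593, 0.1887]
ee_rot: [0.997, 0.072, -0.0, 0.001]
ft_force: [0.1, 0.8, -0.2]
gripper_width: 0.463
```

```bash
python3 st.py|grep -o "yaw.*M.*w"
```

```text
yaw 8.31 z [-8.0e-04 -1.7e-03 -1.0e+00] F [ 0.1  0.8 -0.2] M [ 0.026 -0.071 -0.182] w
```

Request:
{"api": "carry_out", "payload": {
  "motion": [
    [0, 0, 0, 0, 0, -0.5]
  ]
}}

```text
time_s: 19.68
ee_pos: [0.5007, 0.1593, 0.1887]
ee_rot: [1.0, 0.027, -0.001, 0.001]
ft_force: [-1.0, 0.2, -0.5]
gripper_width: 0.455
```

```bash
python3 st.py|grep -o "yaw.*M.*w"
```

```text
yaw 3.14 z [-0.0011 -0.0018 -1.    ] F [-1.   0.2 -0.5] M [-0.013  0.039  0.092] w
```

Request:
{"api": "carry_out", "payload": {
  "motion": [
    [0, 0, 0, 0, 0, -0.5]
  ]
}}

```text
time_s: 19.8
ee_pos: [0.5006, 0.1593, 0.1887]
ee_rot: [1.0, -0.017, -0.001, 0.001]
ft_force: [-0.9, -1.2, 0.2]
gripper_width: 0.457
```

```bash
python3 st.py|grep -o "yaw.*M.*w"
```

```text
yaw -1.95 z [-0.0013 -0.002  -1.    ] F [-0.9 -1.2  0.2] M [-0.106 -0.072  0.373] w
```

Request:
{"api": "carry_out", "payload": {
  "motion": [
    [0, 0, 0, 0, 0, -0.5]
  ]
}}

```text
time_s: 19.92
ee_pos: [0.5006, 0.1593, 0.1887]
ee_rot: [0.998, -0.061, -0.001, 0.001]
ft_force: [-0.4, -0.1, -0.5]
gripper_width: 0.456
```

```bash
python3 st.py|grep -o "yaw.*M.*w"
```

```text
yaw -7.03 z [-0.0014 -0.0022 -1.    ] F [-0.4 -0.1 -0.5] M [-0.036 -0.082  0.207] w
```

Request:
{"api": "carry_out", "payload": {
  "motion": [
    [0, 0, 0, 0, 0, -0.5]
  ]
}}

```text
time_s: 20.05
ee_pos: [0.5005, 0.1593, 0.1887]
ee_rot: [0.994, -0.106, -0.001, 0.001]
ft_force: [0.1, -0.5, -0.6]
gripper_width: 0.456
```

```bash
python3 st.py|grep -o "yaw.*M.*w"
```

```text
yaw -12.18 z [-0.0018 -0.0022 -1.    ] F [ 0.1 -0.5 -0.6] M [-0.071 -0.032 -0.112] w
```

Request:
{"api": "carry_out", "payload": {
  "motion": [
    [0, 0, 0, 0.01, -0.01, -0.5],
    [0, 0, 0, 0, 0, -0.5]
  ]
}}

```text
time_s: 20.3
ee_pos: [0.5003, 0.1593, 0.1887]
ee_rot: [0.981, -0.195, -0.0, 0.0]
ft_force: [0.3, -0.2, 0.9]
gripper_width: 0.458
```

```bash
python3 st.py|grep -o "yaw.*M.*w"
```

```text
yaw -22.46 z [-3.e-04 -5.e-04 -1.e+00] F [ 0.3 -0.2  0.9] M [-0.018  0.018  0.306] w
```

Request:
{"api": "carry_out", "payload": {
  "motion": [
    [0, 0, 0, 0, 0, -0.5],
    [0, 0, 0, 0, 0, -0.5]
  ]
}}

```text
time_s: 20.55
ee_pos: [0.5002, 0.1594, 0.1887]
ee_rot: [0.96, -0.281, -0.0, 0.001]
ft_force: [0.5, -0.7, -0.4]
gripper_width: 0.459
```

```bash
python3 st.py|grep -o "yaw.*M.*w"
```

```text
yaw -32.65 z [-5.e-04 -1.e-03 -1.e+00] F [ 0.5 -0.7 -0.4] M [-0.075 -0.047 -0.006] w
```

Request:
{"api": "carry_out", "payload": {
  "motion": [
    [0, 0, 0, 0, 0, -0.5]
  ]
}}

```text
time_s: 20.68
ee_pos: [0.5001, 0.1595, 0.1887]
ee_rot: [0.946, -0.324, -0.0, 0.001]
ft_force: [0.4, -0.0, -0.9]
gripper_width: 0.458
```

```bash
python3 st.py
```

```text
t 20.675 p [0.5001 0.1595 0.1887] yaw -37.83 z [-8.e-04 -9.e-04 -1.e+00] F [ 0.4 -0.  -0.9] M [-0.037 -0.01  -0.119] w 43.1 q [-0.32  0.47 -0.07  1.88  0.04  0.79 -1.07]
stand grip X,Y 0.3 1.9 to home -77.8 F along,across -0.0 -0.4
```

Request:
{"api": "carry_out", "payload": {
  "motion": [
    [0, 0, 0, 0, 0, -0.2],
    [0, 0, 0, 0, 0, 0]
  ]
}}

```text
time_s: 20.92
ee_pos: [0.5001, 0.1595, 0.1887]
ee_rot: [0.94, -0.341, -0.0, 0.001]
ft_force: [0.4, 0.1, 0.0]
gripper_width: 0.458
```

```bash
python3 st.py|grep -o "yaw.*M.*w"
```

```text
yaw -39.84 z [-8.0e-04 -1.2e-03 -1.0e+00] F [0.4 0.1 0. ] M [-0.057 -0.038 -0.16 ] w
```

Request:
{"api": "carry_out", "payload": {
  "motion": [
    [0, 0, 0, 0, 0, 0],
    [0, 0, 0, 0, 0, 0],
    [0, 0, 0, 0, 0, 0],
    [0, 0, 0, 0, 0, 0]
  ],
  "hand": 0.5
}}

```text
time_s: 21.42
ee_pos: [0.5, 0.1596, 0.1887]
ee_rot: [0.941, -0.34, -0.0, 0.001]
ft_force: [-0.3, -0.4, 0.5]
gripper_width: 0.747
```

Request:
{"api": "carry_out", "payload": {
  "motion": [
    [0, 0, 0.05, 0, 0, 0],
    [0, 0, 0.1, 0, 0, 0],
    [0, 0, 0.1, 0, 0, 0],
    [0, -0.06, 0.06, 0, 0, 0],
    [0, -0.1, 0, 0, 0, 0],
    [0, -0.1, 0, 0, 0, 0],
    [0, -0.1, 0, 0, 0, 0],
    [0, -0.1, 0, 0, 0, 0]
  ]
}}

```text
time_s: 22.42
ee_pos: [0.4986, -0.0723, 0.3492]
ee_rot: [0.943, -0.334, 0.001, -0.0]
ft_force: [-0.0, -0.4, -0.8]
gripper_width: 0.75
```

```bash
python3 - <<'E'
from st import *
show()
for n,r in(("top",(235,180,335,250)),("scene",(270,140,360,245))):
    im=robot.capture(n)[:,:,::-1]; cv2.imwrite(f"pics/{n}13.png",im); crop(im,*r,7,f"pics/{n}13c.png")
E
```

```text
t 22.425 p [ 0.4986 -0.0723  0.3492] yaw -39.0 z [ 0.0013  0.     -1.    ] F [-0.  -0.4 -0.8] M [ 0.006  0.013 -0.   ] w 70.5 q [ 0.06  0.27  0.04  1.7  -0.01  1.17 -0.58]
```

View pics/top13c.png

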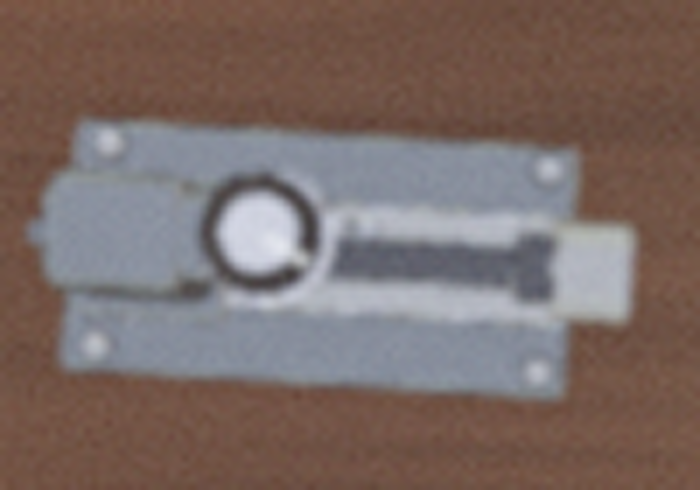

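View pics/scene13c.png

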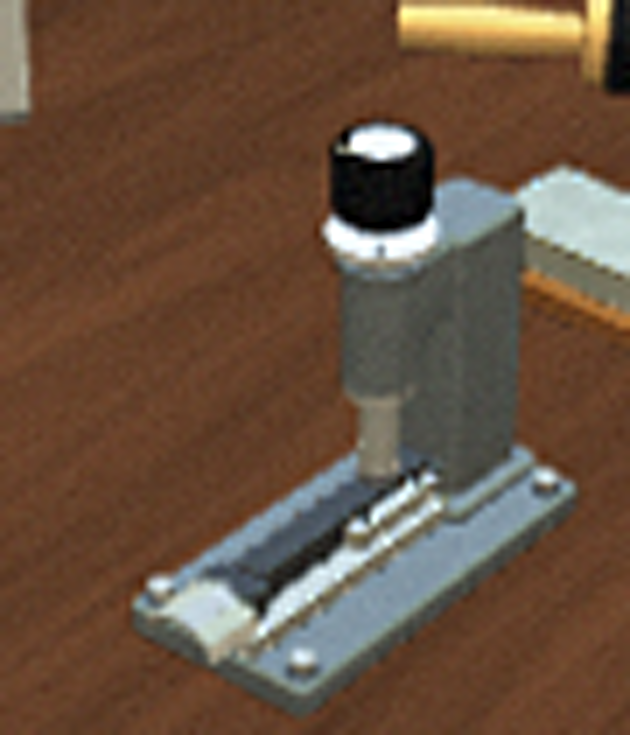

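```bash
python3 - <<'E'
from h import *
t=np.array([(380+.5)/7-.5+270,(250+.5)/7-.5+140]); m=np.array([(341+.5)/7-.5+270,(150+.5)/7-.5+140])
c=np.array([.5012,.160])
# collar ref: axis pixel offset in scene from knob top ellipse centre (380,141 crop)
cz=w2p("scene",[[*c,.222]])[0]; off=np.array([(381.5+.5)/7-.5+270,(141+.5)/7-.5+140])-cz; print("off",off)
for name,pt,r,z in(("collar",t,.025,.174),("mark",m,.019,.222)):
    a=np.radians(np.arange(0,360,1)); P=np.c_[c[0]+r*np.cos(a),c[1]+r*np.sin(a),np.full(360,z)]
    uv=w2p("scene",P)+off; d=np.linalg.norm(uv-pt,axis=1); i=d.argmin(); print(name,i,d[i])
ct=w2p("top",[[*c,.222]])[0]
for f,(a,b) in(("before",(235,188)),("after",(303,257))):
    w=p2w("top",((a+.5)/7-.5+235,(b+.5)/7-.5+180),.222)-np.r_[p2w("top",((260.5)/7-.5+235,(232.5)/7-.5+180),.222)];print(f,np.degrees(np.arctan2(w[1],w[0])))
im=cv2.imread("pics/top13.png").astype(float).mean(2)
us=np.arange(286,307);C=[]
for u in us:
    v=np.arange(208,228);w=np.clip(150-im[208:228,u],0,None)*((v>211)&(v<223));C.append((w*v).sum()/w.sum())
s=[.502,.159,1.5105];c2,q=np.cos(s[2]),np.sin(s[2])
P=np.array([p2w("top",(u,v),.048) for u,v in zip(us,C)]);d=P[:,:2]-s[:2]
X=c2*d[:,0]+q*d[:,1];Y=-q*d[:,0]+c2*d[:,1];k=np.polyfit(X,Y,1);print("slope",np.degrees(k[0]),"Y",np.polyval(k,-.06)*1e3); print(im[216,320:332].round())
# pad gap: scene
S=cv2.imread("pics/scene13.png"); crop(S,310,155,345,215,10,"pics/pad13.png")
crop(cv2.imread("pics/top13.png"),0,60,640,400,1.2,"pics/full13.png")
E
```

```text
off [-0.31537343 -0.60501149]
collar 305 2.304690394559452
mark 240 0.11803985392331455
before 29.819361621403246
after -120.11656516096845
slope 0.05953773607731435 Y 0.26118050876084886
[183. 181. 184. 183. 169. 135.  99.  94.  86.  89.  90.  91.]
```

View pics/pad13.png

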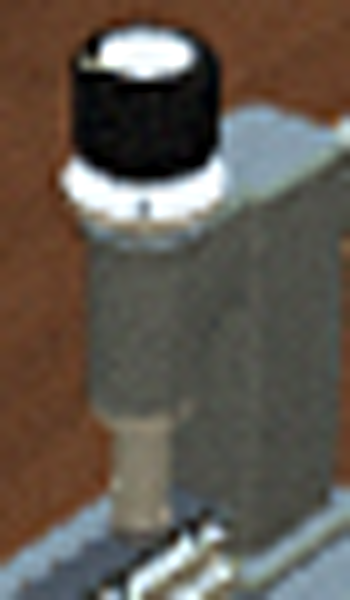

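View pics/full13.png

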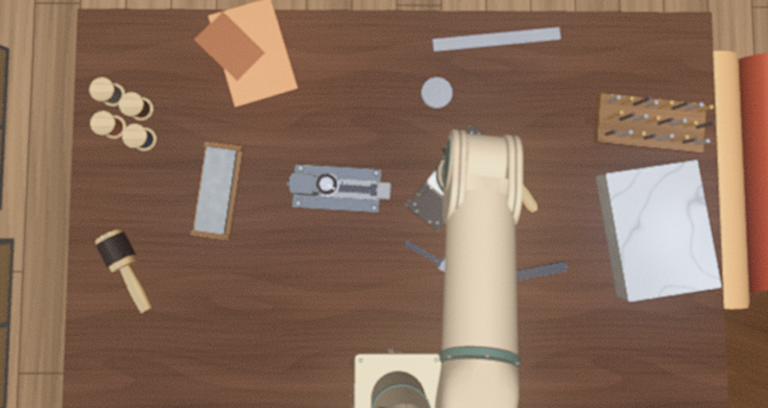

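The collar's black line is at bearing 305° and the knob's white line at 240°. That 65° gap is close to 3 clicks (67.5°). The punch has not moved, the pad is down on the shank and the arm is clear, so I'm handing in.

```bash
python3 -c "
from station import robot
print(robot.sign_off())"
```

```text
the job is handed in; nothing more can be done
None
```

The strap-end punch is clamped in the honing stand, home against the end stop and the side fence. The knob is released, and I handed the job in at about 22.5 s. The punch used was the middle-sized one, which measured about 167 mm.

- **Sliding home:** I set the punch on the bed, slid it blunt end first to the stop with about 6 N, then pushed it sideways to the fence with at most about 10 N. At the first try it would not move sideways while pressed against the stop. I eased it back slightly, shifted it over, and it settled flush.
- **Position check:** The overhead picture after clamping shows the punch parallel to the stand within 0.1° and 0.3 mm from the centre line. Its end is within half a pixel of the expected place, at roughly 3 mm per pixel.
- **Clamping:** The torque rose after about 90° of clockwise turning, and then I felt three clicks. The white line stands about 65° clockwise of the black line, where three clicks should give 67.5°. The black line's position was about 2 pixels off the collar model, so that angle is approximate. The pad is down on the shank.
- **Bench:** Nothing else on the bench looked moved, and the arm was touching nothing at hand-in. In the last overhead picture the arm hid most of the creaser and part of the two other punches, so I could not check those fully.

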